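# Ratchet down the dish rack's hold-down clamp

### The arm

A 7-joint arm with a two-finger parallel gripper is mounted at the origin on the work surface. World frame = base frame: x ahead of the robot, y to its left, z up, the work surface at z = 0. Lengths are in m, angles in rad, forces in N, time in s.
With the tool pointing down it reaches from about 0.4 to 0.85 m from the base axis. Payload 6.9 kg.
Tool frame: the origin (TCP) lies between the finger pads; the fingertips stand 11 mm ahead of it and the grasp point (between the pads) lies 8 mm behind it (bot.finger_overhang is the distance from the TCP to the fingertips, in m); z points along the fingers, y is the direction in which the jaws open and shut (so a half turn about z gives the same grasp; the last joint's range is limited). The gripper opens to 85 mm and grips with 20 to 120 N. Pads are 22 mm wide; open, the fingers measure 114 mm over their backs; the gripper's body (76 mm by 85 mm) begins 54 mm behind the grasp point. The pads swing forward as they close: fully open they stand 13 mm farther back than shut.
Start: joints at [-1.022, 0.507, -0.238, 1.5, 0.126, 1.149, -0.155], TCP at [0.268, 0.565, 0.242] pointing down, gripper open.
Joint ranges: [-3.08, 3.08], [-0.24, 2.05], [-1.43, 1.35], [0, 2.5], [-1.52, 4.66], [0.17, 1.96], [-2.89, 2.89]. Speed limits (rad/s): [2.39, 2.39, 3.14, 3.14, 3.14, 3.14, 3.14].

### API

Orientations are given as a rotation vector (axis times angle).
In Python, from workcell import bot gives the robot as it stands.
- The arm moves only by the tool arm_command, never from a script. Its argument "motion" is a list of rows, each a list of 7 numbers: the opening, from 0 (shut) to 1 (fully open), then the shift along the tool's x, y, z in mm, then the turn, a rotation vector about the tool's x, y, z in rad. In form: [[claw, tx, ty, tz, rx, ry, rz], ...]. A call has exactly 5 rows; each row shifts and turns the commanded pose from where the row before left it, along the tool's axes as they then stand; what a row does not reach is not made up. A row lasts 1/10 s, in which the tool goes at most 50 mm and 8.59 degrees, less where a joint would pass 70% of its speed; a pose out of reach is approached as far as the arm can. A call with a gripper value outside its range is refused whole. The fingers move at their own pace and stop on an object; the grip force is fixed at half the most. Time passes only in rows, so rows that do not move let the fingers close, or fill a call up. It gives the time, the measured TCP pose, the force and the opening at its end, in the units of the state.
- bot.read_state(): the state, without advancing time (a new reading comes with each control period).
- bot.capture(name): name is "side" or "top" or "wrist"; returns a dict with "frame" (384x512x3 uint8, red, green, blue), "fx", "fy", "cx", "cy" (pixels), "T" (4x4, takes a point from camera to world coordinates). Camera axes: x right, y up, looking along -z (the intrinsics and any distortion apply to the point x, -y, -z); pixel columns grow to the right and rows downward; lengths in m; the calibration is good to about 2 mm. A picture is of the moment at which its call begins. There is no depth.
- bot.sign_off(): hands the job in, once; it reports no verdict.
The state is a dict: "time_s": time; "joints": joint angles; "qd": joint speeds; "tau": joint torques, N m; "ee_pos": TCP position; "tcp_rot": TCP orientation; "contact_force": force on the tool from outside, world axes, zero at the start; "ft_torque": the same for the moment, N m; "finger_gap": finger opening in m.
Only numpy, scipy, OpenCV 4.12 (cv2) and the standard library are available. Lean on these libraries where they do the work, as an engineer would, in place of code of your own. Each camera call takes 0.05 s, during which the arm holds its last target. There are 200 camera calls.

### The job

The dish rack wobbles because its red hold-down clamp is loose. Take the ratchet wrench from the cork mat, seat it fully down on the square head of the clamp screw, and tighten the screw clockwise (seen from above) by swinging the wrench back and forth, leaving it on the screw so that it slips freely on each return swing, until the screw is firmly tight on the rack's bar at about 0.9 N m, not overtightened. Then lift the wrench off and lay it gently back on the cork mat, flat, and leave the dishes alone.

Things in the scene. Friction and masses are not known exactly. Their poses are not given: they have to be found in the camera images.
- wrench: Ratchet wrench, 0.42 kg, lying on the cork mat. Origin: centre of the head's underside, on the axis of its square hole; handle to its -x, z up. Steel head 56 mm across, z 0 to 22 mm. Blue handle 16 mm wide (y), z 10 to 26 mm, from x -40 to -145 mm; dark end piece 22 mm across, z 0 to 26, at x -150 holds the handle level. Centre of mass near x -56.
- wrench_grip (a point): Yellow band on the wrench handle, 75 mm from the axis of the square hole, at mid-height of the handle (wrench x -75, z 18 mm): a good place to grip, across the handle (along wrench y).
- ratchet (a joint): Gear in the wrench head, rad. Yaw of the square hole = yaw of the wrench minus this value. Swinging the wrench clockwise from above, the pawl catches within one tooth (0.39 rad) and drives. Swinging anticlockwise on the screw, it clicks past the teeth with about 0.1 N m and this value grows by the slipped angle; the screw stays.
- screw: Brass clamp screw, axis vertical (its z), sinking 4.5 mm per rad of tightening. Square head 20 mm wide, sides along this body's x and y (so its yaw falls as it tightens). Above point screw_flange: square to 17 mm, tapering to 16 mm wide at 23 mm, then a blunt cone to 32 mm (8 mm across). The hole drops over if turned to the square within about 6 degrees. Origin: on the axis, 57 mm below screw_flange.
- screw_flange (a point): Point on the screw axis on top of its flange (28 mm across), where the wrench's underside rests when seated. Running, the screw takes 0.4 N m (0.2 once you pause). 1.2 to 1.6 rad from the start its foot meets the bar; torque then climbs by 1 to 2 N m per rad. About 0.9 N m is right, under 0.75 too loose, over 1.2 too tight. Let go, it eases a little and stays tight.
- clamp: Red cast clamp frame fixed to the counter, 46 mm high, post on its +x side, boss 32 mm across round the screw. Origin: on the screw axis at counter level. A handle can swing freely on its -x side (towards the robot), at least 0.8 rad either way.
- bar: Flat steel stabiliser bar of the dish rack, 30 mm wide, 20 mm high, fixed, lying on the counter under the clamp screw. Origin: on the screw axis, at counter level.
- mat: Cork mat on the counter, 260 x 140 x 4 mm (long side along its x), fixed. Origin: centre of its underside.
- rack: Two-tier chrome dish rack, 350 x 270 mm, 310 mm high, fixed. Origin: centre of its foot print, counter level. The clamp lies about 370 mm to its +y side.
- bowl: Blue ceramic bowl 150 mm across, on the lower tier. Bystander. Origin: centre of underside.
- lunch_box: Green plastic lunch box with white lid, 176 x 126 x 62 mm, on the upper tier. Bystander. Origin: centre of underside.
- pitcher: Glass pitcher 116 mm across, 210 mm high, on the counter. Bystander. Origin: centre of underside.
- fork: Stainless steel fork 180 mm long, 4 mm thick, on the counter. Bystander. Origin: near the middle, underside.
- mug: White mug 80 mm across, 95 mm high. Bystander. Origin: centre of underside.
- spice_jar: Amber spice jar 48 mm across, 90 mm high. Bystander. Origin: centre of underside.
- plate: White plate 180 mm across lying on the counter. Bystander. Origin: centre of underside.
- wrench_socket (a point): Centre of the mouth of the wrench's square through-hole, at the underside of the head. The hole is 22.2 mm wide and sits in a toothed gear that turns in the head (see joint ratchet).
Mind the look-alikes: they are no part of the job. What is shaped like the clamp but pink or turquoise is not meant.

How it is judged:
On the way, in this order (a step that is already met when the one before it is completed fails the run):
1. the wrench is seated on the screw's square head, its underside within 5 mm of the flange (horizontal distance between wrench and screw below 0.004 m and z of wrench in the frame of screw_flange below 0.005 m), for 0.2 s.
2. still on the screw, the wrench has slipped back on its ratchet by at least 0.6 rad in return swings (value of joint ratchet above 0.6 rad and horizontal distance between wrench and screw below 0.005 m and z of wrench in the frame of screw_flange below 0.014 m), for 0.1 s.
3. the screw presses on the bar with more than 70 N (about 0.7 N m of turning), the wrench still on it (contact force between screw and bar above 70 N and horizontal distance between wrench and screw below 0.005 m and z of wrench in the frame of screw_flange below 0.014 m), for 0.1 s.
At the end, for the whole second after the job is handed in: The screw presses on the bar with more than 15 N; the wrench lies flat (within 0.1 rad) and at rest on the cork mat, its yellow band within 80 mm of the mat's centre and its underside below 12 mm; nothing is held (contact force between screw and bar above 15 N and horizontal distance between wrench_grip and mat below 0.08 m and height (world z) of wrench below 0.012 m and angle between wrench's own z axis and vertical below 0.1 rad and linear speed of wrench below 0.02 m/s); the robot touches nothing.
It fails at once if the screw is overtightened: it presses on the bar with more than 240 N (about 1.3 N m of turning) (contact force between screw and bar above 240 N).
It fails at once if the wrench is dropped or slammed on the mat (more than 120 N) (contact force between wrench and mat above 120 N).
It fails at once if a dish or other bystander is moved by more than 30 mm (distance of any of bowl, lunch_box, pitcher, fork, mug, spice_jar, plate from where it was at the start of the episode above 0.03 m).
It also fails if it takes over 72 s, if anything falls off the work surface, if the arm or the gripper's body presses on something with over 40 N, if the wrist force passes 120 N, or if a joint passes its speed limit or range.

## Working session

There is one attempt and no reset: what is moved stays moved. The work goes in short steps, Python scripts to look and compute and a tool call to move; the robot and the scene stay as the last step left them, time stands still between calls to the robot, and variables do not carry over. Pictures are saved under pics/ and viewed, about 8 in all and at most 12, crops included, and the job is handed in when it is done.

Besides the shell and the picture viewer there is one more tool, called after ">>>" as name(argument=value, ...) on one line, values as JSON. arm_command: Moves the arm, as the interface text tells. Its arguments: {"type":"object","properties":{"motion":{"type":"array","items":{"type":"array","items":{"type":"number"}}}},"required":["motion"]}

```bash
mkdir -p pics; ls
cat > h.py <<'E'
import numpy as np,cv2
from scipy.spatial.transform import Rotation as R
from workcell import bot
def cap(n,save=None):
    c=bot.capture(n)
    if save: cv2.imwrite('pics/'+save+'.png',c['frame'][:,:,::-1])
    return c
def onplane(c,u,v,z):
    d=np.array([(u-c['cx'])/c['fx'],-(v-c['cy'])/c['fy'],-1.0])
    T=np.array(c['T']);d=T[:3,:3]@d;o=T[:3,3]
    return o+d*(z-o[2])/d[2]
def proj(c,p):
    T=np.array(c['T']);q=T[:3,:3].T@(np.array(p)-T[:3,3])
    return c['cx']+c['fx']*q[0]/-q[2], c['cy']-c['fy']*q[1]/-q[2]
E
python3 - <<'E'
from h import *
import pickle
cs=[cap(n) for n in('side','top')]
pickle.dump(cs,open('c0.pkl','wb'))
im=np.hstack([c['frame'] for c in cs])[:,:,::-1]
for c in cs: print({k:c[k] for k in c if k!='frame'})
cv2.imwrite('pics/a.png',np.ascontiguousarray(cs[0]['frame'][:,:,::-1]));cv2.imwrite('pics/b.png',np.ascontiguousarray(cs[1]['frame'][:,:,::-1]))
print(bot.read_state())
E
```

```text
pics
{'fx': 449.13051609436434, 'fy': 449.13051609436434, 'cx': 260.4861017487387, 'cy': 195.76056669110088, 'T': array([[ 0.96965042,  0.1897953 , -0.15412918,  0.29501314],
       [-0.24448384,  0.7588381 , -0.60364923, -0.89883579],
       [ 0.00238931,  0.62301082,  0.78220957,  1.411889  ],
       [ 0.        ,  0.        ,  0.        ,  1.        ]])}
{'fx': 450.2721133013433, 'fy': 450.2721133013433, 'cx': 253.61564516643102, 'cy': 197.04954152328838, 'T': array([[ 1.13065819e-05,  9.94762600e-01, -1.02212371e-01,
         4.18198000e-01],
       [-9.99915366e-01,  1.34103447e-03,  1.29407556e-02,
         8.32862971e-02],
       [ 1.30100500e-02,  1.02203574e-01,  9.94678424e-01,
         1.58250607e+00],
       [ 0.00000000e+00,  0.00000000e+00,  0.00000000e+00,
         1.00000000e+00]])}
{'time_s': 0.1, 'joints': array([-1.02251582,  0.50823989, -0.23755685,  1.50100973,  0.12569959,
        1.14891411, -0.15480666]), 'qd': array([ 0.00011632, -0.00313483, -0.0003021 , -0.00225047, -0.00046395,
       -0.00033005, -0.00023793]), 'tau': array([-5.01191971e-03, -6.21822882e+01, -2.19447970e+00, -2.50204772e+01,
        1.25681644e-02,  7.83541618e-03, -2.05336164e-05]), 'ee_pos': array([0.26765453, 0.56431693, 0.24153408]), 'tcp_rot': array([-6.89740205e-01, -3.06460177e+00,  2.42948866e-03]), 'contact_force': array([ 0.32217231, -1.00308621, -0.44111641]), 'ft_torque': array([-0.00540981,  0.00902955,  0.00924007]), 'finger_gap': 0.08568243977300521}
```

View pics/b.png

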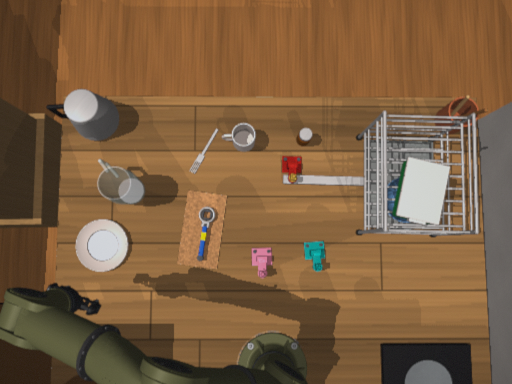

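View pics/a.png

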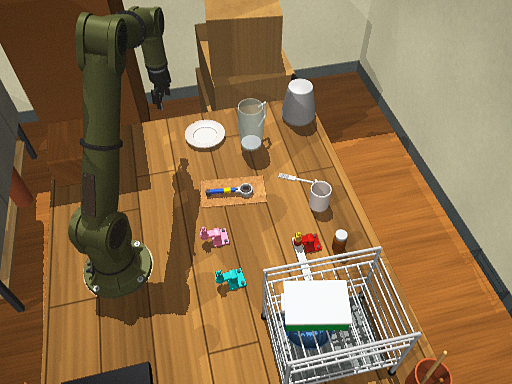

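Top view: wrench head at (206,214), handle end at (201,258), cork mat around (203,230). The clamp-shaped things are red (291,168), pink (262,260) and turquoise (315,254). The red one is meant: it sits on the steel bar with the brass screw at (292,177). I'll measure these and confirm with a crop.

Run:
```python
from h import *
import pickle
s,t=pickle.load(open('c0.pkl','rb'))
def blob(c,lo,hi,box):
    x0,y0,x1,y1=box
    h=cv2.cvtColor(c['frame'],cv2.COLOR_RGB2HSV)[y0:y1,x0:x1]
    m=cv2.inRange(h,lo,hi);ys,xs=np.nonzero(m)
    return xs+x0,ys+y0
f=t
x,y=blob(t,(22,150,120),(35,255,255),(185,190,230,270));print('band',len(x),x.mean(),y.mean(),onplane(t,x.mean(),y.mean(),.030))
band=onplane(t,x.mean(),y.mean(),.030)
x,y=blob(t,(100,120,60),(130,255,255),(185,190,230,270));b=np.array([onplane(t,u,v,.03)[:2] for u,v in zip(x,y)])
print('blue',len(x),b.mean(0)); w,V=np.linalg.eigh(np.cov(b.T)); print('dir',V[:,1])
m=t['frame'][200:225,190:220]
print('head est',onplane(t,206.5,214,.026))
x,y=blob(t,(15,120,120),(35,255,255),(280,160,305,190));print('screw',len(x),x.mean(),y.mean(),onplane(t,x.mean(),y.mean(),.085))
x,y=blob(t,(0,150,60),(8,255,255),(275,145,310,190));print('red',len(x),x.min(),x.max(),y.min(),y.max(),onplane(t,x.mean(),y.mean(),.046))
# mat
h=cv2.cvtColor(t['frame'],cv2.COLOR_RGB2HSV);print(h[200,190],h[260,215],h[230,185],h[230,240])
for p in [(190,191),(227,196),(216,270),(179,265)]: print(onplane(t,*p,.004))
a=cv2.resize(t['frame'][140:200,260:330],None,fx=6,fy=6,interpolation=cv2.INTER_CUBIC)
b=cv2.resize(s['frame'][220:280,280:350],None,fx=6,fy=6,interpolation=cv2.INTER_CUBIC)
cc=cv2.resize(t['frame'][185:275,170:240],None,fx=4,fy=4,interpolation=cv2.INTER_CUBIC)
o=np.zeros((720,720,3),np.uint8);o[:360,:420]=a;o[360:,:420]=b;o[:360,430:710]=cc
cv2.imwrite('pics/c.png',cv2.resize(o,(600,600))[:,:,::-1])
```

```text
band 40 203.075 235.8 [0.44384575 0.23650626 0.03      ]
blue 87 [0.41945505 0.23949985]
dir [-0.98918635  0.14666411]
head est [0.51901404 0.22593759 0.026     ]
screw 266 291.33458646616543 179.6390977443609 [ 0.63106915 -0.06296484  0.085     ]
red 324 282 301 156 182 [ 0.68893188 -0.06736695  0.046     ]
[ 14 136 182] [ 14 134 186] [ 14 138 192] [ 15 138 133]
[0.60152531 0.28687309 0.004     ]
[0.58399416 0.15651279 0.004     ]
[0.32627131 0.19302087 0.004     ]
[0.34348929 0.32117952 0.004     ]
```

View pics/c.png

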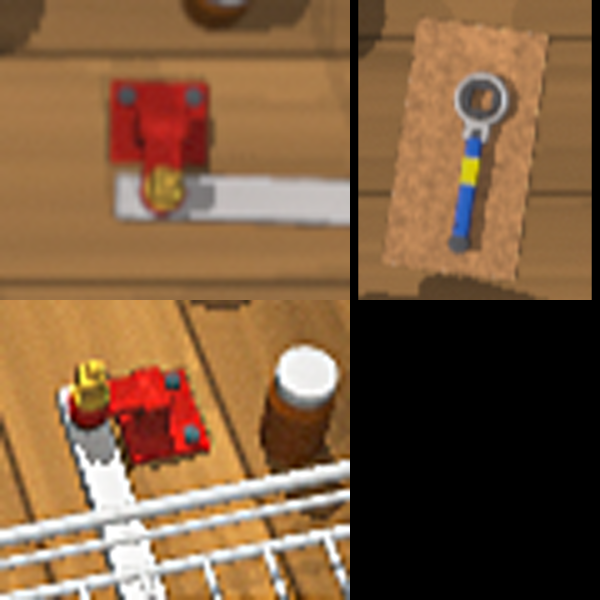

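The crop confirms it: the red clamp on the bar, brass screw at about (292.6,177.4) in the top view. The wrench yaw is about -0.145. Next I plan the approach above the wrench.

```bash
cat >> h.py <<'E'
def Rt(psi): 
    c,s=np.cos(psi),np.sin(psi); return np.array([[-s,c,0],[c,s,0],[0,0,-1]]).T
def plan(p,psi,n):
    "rows in tool axes from measured pose to p, tool y at world angle psi"
    s=bot.read_state();p0=np.array(s['ee_pos']);R0=R.from_rotvec(s['tcp_rot']);d=R0.inv()*R.from_matrix(Rt(psi));rv=d.as_rotvec()
    Rc=R0
    for i in range(n):
        print(np.round(Rc.inv().apply((np.array(p)-p0)/n)*1000,1).tolist(),np.round(rv/n,3).tolist())
        Rc=Rc*R.from_rotvec(rv/n)
def st():
    s=bot.read_state();M=R.from_rotvec(s['tcp_rot']).as_matrix()
    print('t%.2f'%s['time_s'],'p',np.round(s['ee_pos'],4),'psi %.4f'%np.arctan2(M[1,1],M[0,1]),'tilt',np.round(M[:2,2],4),'F',np.round(s['contact_force'],1),'M',np.round(s['ft_torque'],2),'gap %.4f'%s['finger_gap'],'q',np.round(s['joints'],2))
    return s
E
python3 -c "
from h import *
plan((.444,.2365,.16),1.424,10)"
```

```text
[-30.0, -22.1, 8.2] [-0.0, -0.0, -0.03]
[-29.3, -22.9, 8.2] [-0.0, -0.0, -0.03]
[-28.6, -23.8, 8.2] [-0.0, -0.0, -0.03]
[-27.9, -24.6, 8.2] [-0.0, -0.0, -0.03]
[-27.2, -25.4, 8.2] [-0.0, -0.0, -0.03]
[-26.4, -26.2, 8.2] [-0.0, -0.0, -0.03]
[-25.6, -27.0, 8.2] [-0.0, -0.0, -0.03]
[-24.8, -27.8, 8.2] [-0.0, -0.0, -0.03]
[-24.0, -28.5, 8.2] [-0.0, -0.0, -0.03]
[-23.1, -29.2, 8.2] [-0.0, -0.0, -0.03]
```

>>> arm_command(motion=[[1,-30,-22,8,0,0,-0.03],[1,-29.3,-23,8,0,0,-0.03],[1,-28.6,-24,8,0,0,-0.03],[1,-28,-24.6,8,0,0,-0.03],[1,-27,-25.4,8,0,0,-0.03]])

```text
time_s: 0.6
ee_pos: [0.3564, 0.3992, 0.2017]
tcp_rot: [-0.456, -3.108, 0.001]
contact_force: [1.1, 0.4, -0.2]
finger_gap: 0.0855
```

>>> arm_command(motion=[[1,-26.4,-26,8,0,0,-0.03],[1,-25.6,-27,8,0,0,-0.03],[1,-24.8,-28,8,0,0,-0.03],[1,-24,-28.5,8,0,0,-0.03],[1,-23,-29,8,0,0,-0.03]])

```text
time_s: 1.1
ee_pos: [0.445, 0.2358, 0.1618]
tcp_rot: [-0.222, -3.133, 0.0]
contact_force: [0.8, -0.1, 1.1]
finger_gap: 0.0851
```

Run:
```python
from h import *
import pickle
s=st();c=cap('wrist','d');pickle.dump(c,open('c1.pkl','wb'));print(c['T'],c['fx'])
h=cv2.cvtColor(c['frame'],cv2.COLOR_RGB2HSV)
m=cv2.inRange(h,(22,150,100),(35,255,255));n,l,stt,ce=cv2.connectedComponentsWithStats(m)
for i in range(1,n):
    if stt[i,4]>50: print(stt[i],ce[i],onplane(c,*ce[i],.03))
m=cv2.inRange(h,(100,120,50),(130,255,255));ys,xs=np.nonzero(m);b=np.array([onplane(c,u,v,.03)[:2] for u,v in zip(xs,ys)]);w,V=np.linalg.eigh(np.cov(b.T));print('blue',len(xs),b.mean(0),V[:,1])
```

```text
t1.10 p [0.445  0.2358 0.1618] psi 1.4293 tilt [-0.0003 -0.0003] F [ 0.8 -0.1  1.1] M [-0.02 -0.03 -0.02] gap 0.0851 q [-0.35  0.41 -0.27  1.93  0.15  0.82  0.74]
[[ 1.41385619e-01 -9.46371579e-01 -2.90501190e-01  3.71110970e-01]
 [ 9.89954316e-01  1.34939226e-01  4.22120633e-02  2.47076742e-01]
 [-7.48291129e-04 -2.93551085e-01  9.55943095e-01  2.93283846e-01]
 [ 0.00000000e+00  0.00000000e+00  0.00000000e+00  1.00000000e+00]] 279.68849156593797
[245 174  19  28 463] [253.63714903 187.22030238] [0.44426326 0.23713381 0.03      ]
blue 1075 [0.41719033 0.24098812] [-0.99011661  0.14024653]
```

View pics/d.png

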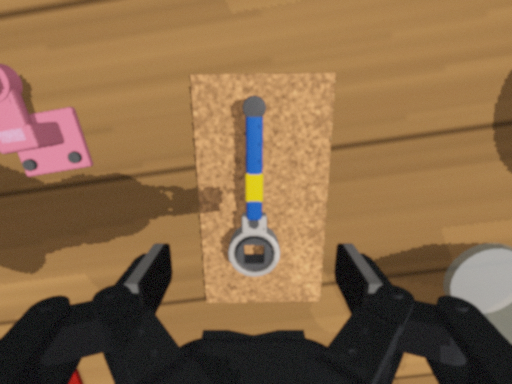

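Wrist view: band at (254,187), hole at (255,250) is square to the wrench, and the fingers straddle the handle. I'll descend and grip.

>>> arm_command(motion=[[1,0.9,1.1,35,0,0,0],[1,0,0,35,0,0,0],[1,0,0,35,0,0,0],[1,0,0,25,0,0,0],[1,0,0,12,0,0,0]])

```text
time_s: 1.65
ee_pos: [0.4426, 0.238, 0.0181]
tcp_rot: [-0.224, -3.131, 0.003]
contact_force: [-0.6, -1.4, -0.2]
finger_gap: 0.0852
```

>>> arm_command(motion=[[0,0,0,0,0,0,0],[0,0,0,0,0,0,0],[0,0,0,0,0,0,0],[0,0,0,0,0,0,0],[0,0,0,0,0,0,0]])

```text
time_s: 2.15
ee_pos: [0.4443, 0.2383, 0.0214]
tcp_rot: [0.225, 3.132, 0.0]
contact_force: [-0.0, -0.3, 5.5]
finger_gap: 0.0148
```

>>> arm_command(motion=[[0,0,0,0,0,0,0],[0,0,0,0,0,0,0],[0,0,0,0,0,0,0],[0,0,0,0,0,0,0],[0,0,0,0,0,0,0]])

```text
time_s: 2.65
ee_pos: [0.4443, 0.2383, 0.0214]
tcp_rot: [0.225, 3.132, 0.0]
contact_force: [-1.5, -2.0, 8.7]
finger_gap: 0.0146
```

```bash
python3 -c "
from h import *
st()"
```

```text
t2.65 p [0.4443 0.2383 0.0214] psi 1.4274 tilt [0.0014 0.0001] F [-1.5 -2.   8.7] M [-0.42  0.23 -0.03] gap 0.0146 q [-0.42  0.63 -0.19  2.07  0.25  0.47  0.64]
```

>>> arm_command(motion=[[0,0,0,-10,0,0,0],[0,0,0,-25,0,0,0],[0,0,0,-35,0,0,0],[0,0,0,-40,0,0,0],[0,0,0,-40,0,0,0]])

```text
time_s: 3.15
ee_pos: [0.4429, 0.2382, 0.1721]
tcp_rot: [-0.224, -3.132, 0.001]
contact_force: [1.0, -0.1, -4.6]
finger_gap: 0.0146
```

```bash
python3 -c "
from h import *
st()
plan((.65,.03,.30),1.428,10)"
```

```text
t3.15 p [0.4429 0.2382 0.1721] psi 1.4282 tilt [-0.0013 -0.0004] F [ 1.  -0.1 -4.6] M [ 0.04 -0.06 -0.01] gap 0.0146 q [-0.34  0.4  -0.28  1.92  0.14  0.84  0.73]
[-23.4, -17.7, -12.8] [-0.0, -0.0, 0.0]
[-23.4, -17.7, -12.8] [-0.0, -0.0, 0.0]
[-23.4, -17.7, -12.8] [-0.0, -0.0, 0.0]
[-23.4, -17.7, -12.8] [-0.0, -0.0, 0.0]
[-23.4, -17.7, -12.8] [-0.0, -0.0, 0.0]
[-23.4, -17.7, -12.8] [-0.0, -0.0, 0.0]
[-23.4, -17.7, -12.8] [-0.0, -0.0, 0.0]
[-23.5, -17.7, -12.8] [-0.0, -0.0, 0.0]
[-23.5, -17.7, -12.8] [-0.0, -0.0, 0.0]
[-23.5, -17.7, -12.8] [-0.0, -0.0, 0.0]
```

>>> arm_command(motion=[[0,-23.4,-17.7,-12.8,0,0,0],[0,-23.4,-17.7,-12.8,0,0,0],[0,-23.4,-17.7,-12.8,0,0,0],[0,-23.4,-17.7,-12.8,0,0,0],[0,-23.4,-17.7,-12.8,0,0,0]])

```text
time_s: 3.65
ee_pos: [0.5469, 0.1332, 0.2352]
tcp_rot: [-0.224, -3.133, 0.0]
contact_force: [0.1, -0.1, -3.6]
finger_gap: 0.0145
```

>>> arm_command(motion=[[0,-23.4,-17.7,-12.8,0,0,0],[0,-23.4,-17.7,-12.8,0,0,0],[0,-23.4,-17.7,-12.8,0,0,0],[0,-23.4,-17.7,-12.8,0,0,0],[0,-23.4,-17.7,-12.8,0,0,0]])

```text
time_s: 4.15
ee_pos: [0.65, 0.0291, 0.299]
tcp_rot: [-0.224, -3.132, -0.0]
contact_force: [0.8, -0.2, -3.7]
finger_gap: 0.0149
```

>>> arm_command(motion=[[0,0,0,0,0,0,0],[0,0,0,0,0,0,0],[0,0,0,0,0,0,0],[0,0,0,0,0,0,0],[0,0,0,0,0,0,0]])

```text
time_s: 4.65
ee_pos: [0.6497, 0.0309, 0.2982]
tcp_rot: [-0.222, -3.133, -0.0]
contact_force: [-0.0, 0.6, -4.1]
finger_gap: 0.0147
```

Run:
```python
from h import *
import pickle
s=st();c=cap('wrist');pickle.dump(c,open('c2.pkl','wb'))
h=cv2.cvtColor(c['frame'],cv2.COLOR_RGB2HSV)
print(proj(c,(.64,-.063,.1)))
m=cv2.inRange(h,(18,110,90),(35,255,255));n,l,stt,ce=cv2.connectedComponentsWithStats(m)
for i in range(1,n):
    if stt[i,4]>50: print(stt[i],ce[i],onplane(c,*ce[i],.1))
i,j=map(int,proj(c,(.64,-.063,.1)))
f=c['frame'].copy();i=min(max(i,60),452);j=min(max(j,60),324)
o=np.hstack([cv2.resize(f,(512,384)),cv2.resize(f[j-60:j+60,i-45:i+45],(288,384),interpolation=cv2.INTER_CUBIC)])
cv2.imwrite('pics/e.png',o[:,:,::-1])
```

```text
t4.65 p [0.6497 0.0309 0.2982] psi 1.4294 tilt [-0.0006  0.0002] F [-0.   0.6 -4.1] M [-0.05  0.08 -0.03] gap 0.0147 q [ 0.05  0.52 -0.24  1.33  0.12  1.31  1.24]
(np.float64(174.44631405795354), np.float64(176.09607588167182))
[168 163  22  20 341] [178.15835777 172.62170088] [ 0.63643056 -0.05761548  0.1       ]
[ 235  238   37   52 1519] [253.02764977 264.46872943] [0.77332667 0.01398455 0.1       ]
```

View pics/e.png

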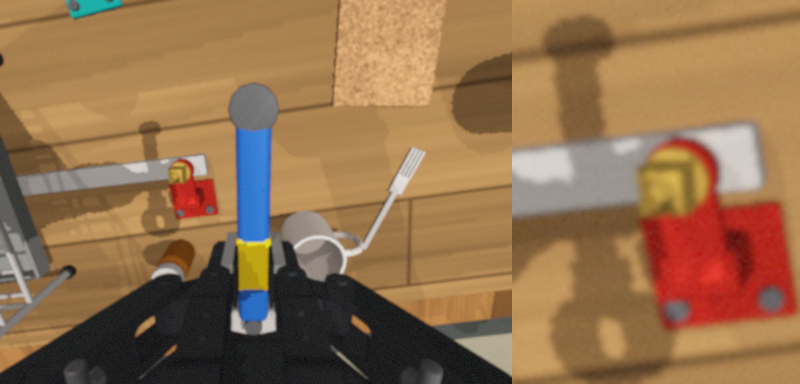

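Screw at (178,173) in the wrist view, and the handle is held straight. I'll go closer, beside the screw, to measure its centre and yaw.

>>> arm_command(motion=[[0,-1.3,-5,25,0,0,0],[0,-1.3,-5,25,0,0,0],[0,-1.3,-5,25,0,0,0],[0,-1.3,-5,25,0,0,0],[0,-1.3,-4,28,0,0,0]])

```text
time_s: 5.2
ee_pos: [0.6534, 0.0053, 0.1698]
tcp_rot: [0.224, 3.133, -0.0]
contact_force: [1.0, -0.8, -4.6]
finger_gap: 0.0147
```

>>> arm_command(motion=[[0,0,0,0,0,0,0],[0,0,0,0,0,0,0],[0,0,0,0,0,0,0],[0,0,0,0,0,0,0],[0,0,0,0,0,0,0]])

```text
time_s: 5.7
ee_pos: [0.6538, 0.0057, 0.1716]
tcp_rot: [0.223, 3.132, 0.0]
contact_force: [-0.4, -0.0, -4.7]
finger_gap: 0.0145
```

Run:
```python
from h import *
import pickle
s=st();c=cap('wrist');pickle.dump(c,open('c3.pkl','wb'))
h=cv2.cvtColor(c['frame'],cv2.COLOR_RGB2HSV)
m=cv2.inRange(h,(18,110,90),(35,255,255));n,l,stt,ce=cv2.connectedComponentsWithStats(m)
for i in range(1,n):
    if stt[i,4]>50: print(stt[i],ce[i],onplane(c,*ce[i],.1))
i,j=map(int,proj(c,(.638,-.06,.095)));print(i,j)
x0,y0=max(i-40,0),max(j-40,0)
o=cv2.resize(c['frame'][y0:y0+80,x0:x0+80],(600,600),interpolation=cv2.INTER_CUBIC);print(x0,y0)
cv2.imwrite('pics/f.png',o[:,:,::-1])
```

```text
t5.70 p [0.6538 0.0057 0.1716] psi 1.4283 tilt [0.002  0.0001] F [-0.4 -0.  -4.7] M [0.02 0.17 0.02] gap 0.0145 q [ 0.08  0.61 -0.22  1.52  0.15  1.03  1.25]
[152 179  34  33 829] [167.3437877  195.32448733] [ 0.63356623 -0.05650691  0.1       ]
[ 235  238   37   52 1514] [252.98084544 264.4656539 ] [ 7.01926314e-01 -5.32056145e-04  1.00000000e-01]
166 199
126 159
```

View pics/f.png

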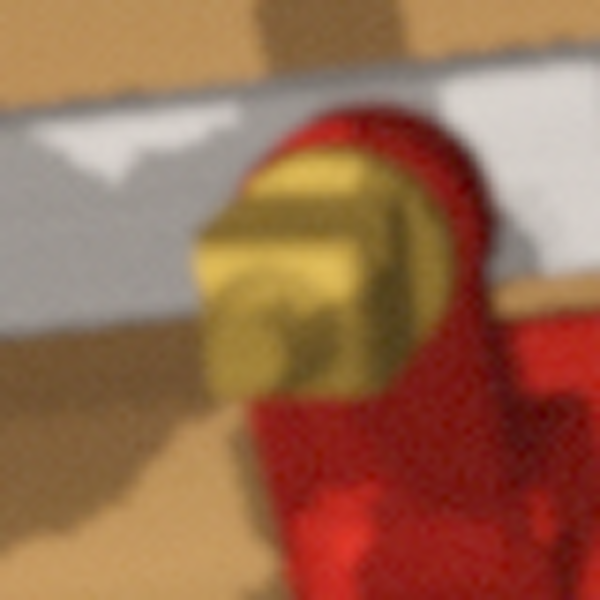

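Run:
```python
from h import *
import pickle
c=pickle.load(open('c3.pkl','rb'));c2=pickle.load(open('c2.pkl','rb'));s0,t0=pickle.load(open('c0.pkl','rb'))
g=lambda x,y,z:onplane(c,x/7.5+126,y/7.5+159,z)
for zf in(.078,.083,.088):
    P=[g(*p,zf+.023) for p in[(195,240),(365,245),(210,400),(372,395)]]
    e1=P[1]-P[0];e2=P[2]-P[0]
    print('zf',zf,'top-edge yaw',np.degrees(np.arctan2(e1[1],e1[0])),'len',np.linalg.norm(e1),np.linalg.norm(e2),'left-edge yaw',np.degrees(np.arctan2(e2[1],e2[0])),'sqc',np.mean(P,0)[:2])
    # flange: right & top extents, boss top z=.046
    print(' flange rightmost',g(455,275,zf)[:2],'topmost',g(345,145,zf)[:2],' tip',g(250,345,zf+.032)[:2])
    for p in [(.636,-.06,zf),(.636,-.06,zf+.032)]: print('   proj c',[(np.array(proj(c,p))-(126,159))*7.5],'side',proj(s0,p))
# boss circle: top extents at z .046
print('boss top',g(370,105,.046)[:2],'boss right',g(495,220,.046)[:2])
h=cv2.cvtColor(s0['frame'],cv2.COLOR_RGB2HSV)
m=cv2.inRange(h[220:260,285:320],(18,110,90),(35,255,255));ys,xs=np.nonzero(m);print('side yellow',xs.min()+285,xs.max()+285,ys.min()+220,ys.max()+220)
```

```text
zf 0.078 top-edge yaw 80.05486040181817 len 0.017037436594747987 0.017169914024471822 left-edge yaw -9.14938018860414 sqc [ 0.63799008 -0.05980831]
 flange rightmost [ 0.64202419 -0.04841818] topmost [ 0.62556023 -0.05724655]  tip [ 0.63731926 -0.06039845]
   proj c [array([342.12453029, 238.21042687])] side (np.float64(294.7866433475242), np.float64(232.1353119104112))
   proj c [array([250.73778233, 331.77958058])] side (np.float64(295.3527525617712), np.float64(227.0356505072098))
zf 0.083 top-edge yaw 80.05486040181823 len 0.016615547773194347 0.01674474473602417 left-edge yaw -9.149380188604153 sqc [ 0.63654593 -0.05790598]
 flange rightmost [ 0.64063804 -0.04696359] topmost [ 0.62454008 -0.0555957 ]  tip [ 0.63582513 -0.05839208]
   proj c [array([329.44787886, 251.18980925])] side (np.float64(294.8739291535716), np.float64(231.3490183031971))
   proj c [array([233.92563242, 348.99322122])] side (np.float64(295.4428342392916), np.float64(226.22417095092422))
zf 0.088 top-edge yaw 80.0548604018179 len 0.016193658951640752 0.01631957544757652 left-edge yaw -9.149380188604168 sqc [ 0.63510178 -0.05600365]
 flange rightmost [ 0.63925189 -0.045509  ] topmost [ 0.62351993 -0.05394485]  tip [ 0.63433099 -0.05638571]
   proj c [array([316.23312592, 264.72014354])] side (np.float64(294.96164316135724), np.float64(230.5588673415678))
   proj c [array([216.28766153, 367.05240427])] side (np.float64(295.5333648824088), np.float64(225.40864699389738))
boss top [ 0.62749384 -0.06354076] boss right [ 0.64442063 -0.05112759]
side yellow 286 319 220 258
```

Run:
```python
from h import *
import pickle
c=pickle.load(open('c3.pkl','rb'));c2=pickle.load(open('c2.pkl','rb'));s0,t0=pickle.load(open('c0.pkl','rb'))
def ray(c,u,v):
    a=onplane(c,u,v,0);o=np.array(c['T'])[:3,3];return o,(a-o)/np.linalg.norm(a-o)
def tri(rs):
    A=sum(np.eye(3)-np.outer(d,d) for o,d in rs);b=sum((np.eye(3)-np.outer(d,d))@o for o,d in rs);return np.linalg.solve(A,b)
print('blob tri',tri([ray(c,167.34,195.32),ray(c2,178.16,172.62)]), tri([ray(c,167.34,195.32),ray(c2,178.16,172.62),ray(t0,292,177.6),ray(s0,297.5,240)]))
g=lambda x,y,z:onplane(c,x/7.5+126,y/7.5+159,z)
for zf in(.05,.055,.06,.065):
    P=[g(*p,zf+.017) for p in[(195,240),(365,245),(210,400),(385,395)]]
    print(zf,np.linalg.norm(P[1]-P[0]),np.linalg.norm(P[2]-P[0]),'sqc',np.mean(P,0)[:2],'flange',g(455,275,zf)[:2]-np.array([.14,.99])*.014,g(345,145,zf)[:2]+np.array([.99,-.14])*.014,'tip',g(250,345,zf+.032)[:2])
    e=[P[1]-P[0],P[3]-P[2],P[2]-P[0],P[3]-P[1]];print([np.round(np.degrees(np.arctan2(k[1],k[0]))%90,1) for k in e])
```

```text
blob tri [ 0.64165864 -0.06692237  0.07033257] [ 0.64536213 -0.07320289  0.04628046]
0.05 0.019906280581312556 0.020061065185916 sqc [ 0.64786581 -0.07235787] flange [ 0.64782662 -0.0704239 ] [ 0.64513308 -0.0684513 ] tip [ 0.6456864  -0.07163413]
[np.float64(80.1), np.float64(83.6), np.float64(80.9), np.float64(84.4)]
0.055 0.019484391759758947 0.01963589589746835 sqc [ 0.64642048 -0.07046373] flange [ 0.64644047 -0.0689693 ] [ 0.64411293 -0.06680045] tip [ 0.64419227 -0.06962776]
[np.float64(80.1), np.float64(83.6), np.float64(80.9), np.float64(84.4)]
0.06 0.019062502938205328 0.019210726609020592 sqc [ 0.64497516 -0.06856958] flange [ 0.64505432 -0.06751471] [ 0.64309278 -0.0651496 ] tip [ 0.64269814 -0.06762139]
[np.float64(80.1), np.float64(83.6), np.float64(80.9), np.float64(84.4)]
0.065 0.018640614116651712 0.018785557320572938 sqc [ 0.64352984 -0.06667544] flange [ 0.64366818 -0.06606012] [ 0.64207263 -0.06349875] tip [ 0.641204   -0.06561502]
[np.float64(80.1), np.float64(83.6), np.float64(80.9), np.float64(84.4)]
```

Triangulation puts the flange at about 0.058, with the screw at about (0.6445,-0.068) and its yaw already matching the wrench. One near-vertical look beside the handle will remove the parallax error.

>>> arm_command(motion=[[0,-13,-3.8,0,0,0,0],[0,-13,-3.8,0,0,0,0],[0,-13,-3.8,0,0,0,0],[0,-13,-3.8,0,0,0,0],[0,-13,-3.8,0,0,0,0]])

```text
time_s: 6.25
ee_pos: [0.7155, -0.0229, 0.1707]
tcp_rot: [0.224, 3.133, 0.0]
contact_force: [1.1, 1.5, -4.3]
finger_gap: 0.0145
```

>>> arm_command(motion=[[0,0,0,0,0,0,0],[0,0,0,0,0,0,0],[0,0,0,0,0,0,0],[0,0,0,0,0,0,0],[0,0,0,0,0,0,0]])

```text
time_s: 6.75
ee_pos: [0.7146, -0.0224, 0.1705]
tcp_rot: [0.224, 3.134, 0.0]
contact_force: [0.4, -0.1, -4.8]
finger_gap: 0.0147
```

Run:
```python
from h import *
import pickle
s=st();c=cap('wrist');pickle.dump(c,open('c4.pkl','wb'));print(np.array(c['T'])[:3,3])
h=cv2.cvtColor(c['frame'],cv2.COLOR_RGB2HSV)
m=cv2.inRange(h,(18,110,90),(35,255,255));n,l,stt,ce=cv2.connectedComponentsWithStats(m)
for i in range(1,n):
    if stt[i,4]>50: print(stt[i],ce[i],onplane(c,*ce[i],.07))
i,j=map(int,proj(c,(.6445,-.068,.07)));print(i,j)
x0,y0=max(i-40,0),max(j-40,0)
o=cv2.resize(c['frame'][y0:y0+80,x0:x0+80],(600,600),interpolation=cv2.INTER_CUBIC);print(x0,y0)
cv2.imwrite('pics/g.png',o[:,:,::-1])
```

```text
t6.75 p [ 0.7146 -0.0224  0.1705] psi 1.4283 tilt [0. 0.] F [ 0.4 -0.1 -4.8] M [0.03 0.15 0.01] gap 0.0147 q [ 0.11  0.7  -0.22  1.33  0.16  1.13  1.3 ]
[ 0.64074924 -0.01105269  0.30200414]
[124   2  19  10  58] [132.63793103   5.44827586] [ 0.55862155 -0.08670902  0.07      ]
[124  71  24  11  77] [136.14285714  77.35064935] [ 0.60558271 -0.09685354  0.07      ]
[168 106  34  33 867] [184.04844291 122.61476355] [ 0.64390702 -0.06759656  0.07      ]
[350 106  17  16  70] [358.07142857 114.        ] [0.65711724 0.07121287 0.07      ]
[298 148  21  12  60] [308.35       153.83333333] [0.68324624 0.02927472 0.07      ]
[ 235  238   37   52 1516] [253.05013193 264.4353562 ] [ 0.77987844 -0.0310217   0.07      ]
183 123
143 83
```

View pics/g.png

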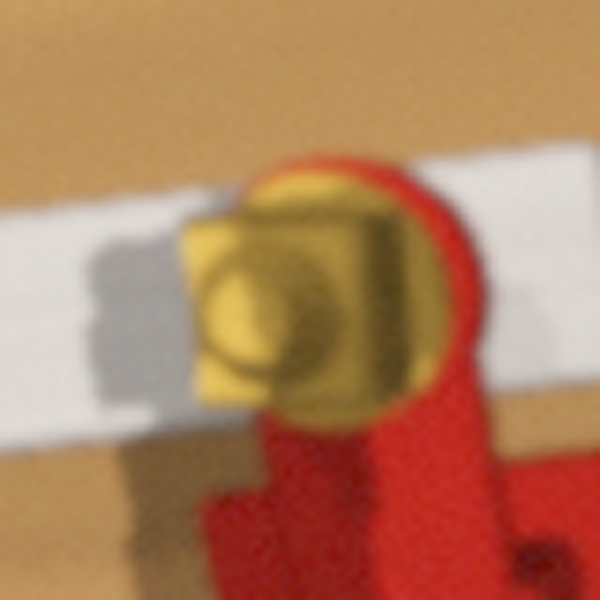

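Run:
```python
from h import *
import pickle
c=pickle.load(open('c4.pkl','rb'))
g=lambda x,y,z:onplane(c,x/7.5+143,y/7.5+83,z)
for zf in(.052,.058,.064,.07):
    P=[g(*p,zf+.017) for p in[(182,225),(365,222),(195,403),(378,400)]]
    e=[P[1]-P[0],P[3]-P[2],P[2]-P[0],P[3]-P[1]]
    print(zf,'fl',g(322,301,zf)[:2],'D',np.linalg.norm(g(322,170,zf)-g(322,432,zf)),'sq',np.mean(P,0)[:2],'tip',g(240,312,zf+.032)[:2],[np.round(np.linalg.norm(k)*1000,1) for k in e],[np.round(np.degrees(np.arctan2(k[1],k[0]))%90,1) for k in e])
```

```text
0.052 fl [ 0.64481206 -0.07045801] D 0.02949539006433397 sq [ 0.64518341 -0.07118185] tip [ 0.64417059 -0.07128331] [np.float64(19.6), np.float64(20.0), np.float64(18.7), np.float64(18.7)] [np.float64(82.7), np.float64(82.7), np.float64(81.0), np.float64(82.5)]
0.058 fl [ 0.64471455 -0.06903231] D 0.02878751242076917 sq [ 0.64506922 -0.06963349] tip [ 0.64407642 -0.06962562] [np.float64(19.0), np.float64(19.5), np.float64(18.2), np.float64(18.2)] [np.float64(82.7), np.float64(82.7), np.float64(81.0), np.float64(82.5)]
0.064 fl [ 0.64461705 -0.06760661] D 0.02807963477720448 sq [ 0.64495504 -0.06808513] tip [ 0.64398226 -0.06796793] [np.float64(18.5), np.float64(19.0), np.float64(17.7), np.float64(17.7)] [np.float64(82.7), np.float64(82.7), np.float64(81.0), np.float64(82.5)]
0.07 fl [ 0.64451954 -0.0661809 ] D 0.02737175713363968 sq [ 0.64484086 -0.06653676] tip [ 0.64388809 -0.06631023] [np.float64(18.0), np.float64(18.5), np.float64(17.3), np.float64(17.2)] [np.float64(82.7), np.float64(82.7), np.float64(81.0), np.float64(82.5)]
```

Run:
```python
from h import *
import pickle
c=pickle.load(open('c1.pkl','rb'))
g=cv2.cvtColor(c['frame'],cv2.COLOR_RGB2HSV)[215:285,220:290]
m=((g[:,:,1]<60)).astype(np.uint8);n,l,s,ce=cv2.connectedComponentsWithStats(m);i=1+np.argmax(s[1:,4])
cn=max(cv2.findContours((l==i).astype(np.uint8),0,1)[0],key=cv2.contourArea);print(s[i]);
w=cn[cn[:,0,1]>22];(x,y),r=cv2.minEnclosingCircle(w);print(x+220,y+215,r,onplane(c,x+220,y+215,.026),'band->',np.hypot(*(onplane(c,x+220,y+215,.026)-[.4443,.2371,0])[:2]))
plan((.5704,-.0579,.13),1.4345,5)
```

```text
[   8    0   52   61 2098]
253.56673431396484 251.27893829345703 26.068885803222656 [0.51560166 0.22693065 0.026     ] band-> 0.07202320587546933
[27.6, -11.1, 8.1] [0.0, 0.0, -0.001]
[27.6, -11.1, 8.1] [0.0, 0.0, -0.001]
[27.6, -11.0, 8.1] [0.0, 0.0, -0.001]
[27.6, -11.0, 8.1] [0.0, 0.0, -0.001]
[27.6, -11.0, 8.1] [0.0, 0.0, -0.001]
```

>>> arm_command(motion=[[0,27.6,-11,8,0,0,0],[0,27.6,-11,8,0,0,0],[0,27.6,-11,8,0,0,0],[0,27.6,-11,8,0,0,0],[0,27.6,-11,8,0,0,-0.006]])

```text
time_s: 7.3
ee_pos: [0.5694, -0.0577, 0.1304]
tcp_rot: [0.214, 3.133, -0.0]
contact_force: [-0.0, 0.2, -4.6]
finger_gap: 0.0144
```

>>> arm_command(motion=[[0,0,0,0,0,0,0],[0,0,0,0,0,0,0],[0,0,0,0,0,0,0],[0,0,0,0,0,0,0],[0,0,0,0,0,0,0]])

```text
time_s: 7.8
ee_pos: [0.5712, -0.0571, 0.1304]
tcp_rot: [0.214, 3.134, 0.0]
contact_force: [0.3, -0.1, -4.5]
finger_gap: 0.0146
```

Run:
```python
from h import *
import pickle
s=st();a=cap('side');b=cap('top');w=cap('wrist');pickle.dump((a,b,w),open('c5.pkl','wb'))
print(proj(a,(.6446,-.0685,.12)),proj(b,(.6446,-.0685,.12)))
A=cv2.resize(a['frame'][195:265,255:325],(399,399),interpolation=cv2.INTER_CUBIC)
B=cv2.resize(b['frame'][145:215,255:325],(399,399),interpolation=cv2.INTER_CUBIC)
cv2.imwrite('pics/h.png',np.hstack([A,B])[:,:,::-1])
```

```text
t7.80 p [ 0.5712 -0.0571  0.1304] psi 1.4345 tilt [0.0007 0.0002] F [ 0.3 -0.1 -4.5] M [-0.01  0.04 -0.05] gap 0.0146 q [ 0.2   0.54 -0.23  1.79  0.16  0.83  1.34]
(np.float64(298.60687463110924), np.float64(226.86280206453137)) (np.float64(294.0075221893775), np.float64(174.06494623288594))
```

View pics/h.png

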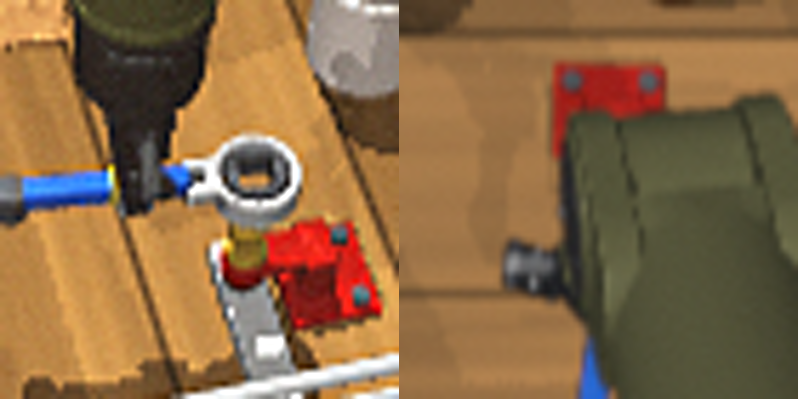

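Run:
```python
from h import *
import pickle
a,b,w=pickle.load(open('c5.pkl','rb'));s0,t0=pickle.load(open('c0.pkl','rb'))
f=a['frame'];hs=cv2.cvtColor(f,cv2.COLOR_RGB2HSV)
x0,y0=285,212
sub=hs[y0:240,x0:312];m=((sub[:,:,1]<50)).astype(np.uint8)
for r in m: print(''.join('#' if v else '.' for v in r))
for zz in(.113,.135): print('hole pred',proj(a,(.6455,-.0673,zz)))
for F,nm in((s0,'c0'),(a,'now')):
    h=cv2.cvtColor(F['frame'],cv2.COLOR_RGB2HSV)[228:246,290:308]
    m=cv2.inRange(h,(19,120,60),(35,255,255));print(nm)
    for r in m: print(''.join('#' if v else '.' for v in r))
for zz in (.058,.075,.09): print('screw pred',proj(a,(.6446,-.0685,zz)))
```

```text
..#........................
#..........................
...........................
#..........................
...........................
...........................
...........................
...........#######.........
.........###########.......
........#############......
.......###############.....
..###############.####.....
...####################....
....########.....######....
.....####.##......##.##....
....########.....######....
...###################.....
..####################.....
...###.###############.....
........##############.....
.........############......
..........#########........
............#####..........
...........................
...........................
...........................
.......##..................
.......#...................
hole pred (np.float64(298.6138981212878), np.float64(227.67442160913146))
hole pred (np.float64(299.0510910136816), np.float64(224.06829776862637))
c0
..................
..................
..................
..................
.......####.......
......#####.......
......#####....#..
.....#######......
.....######.......
.....######.......
....###.####......
.....#######......
.....#######......
.......##.........
..................
..................
..................
.............#....
now
..................
..................
..................
..................
..................
..................
......#.......##..
.....#####........
.....######.......
.....#######......
....########......
.....#######......
.....######.......
.......###........
..................
..................
..................
.............#....
screw pred (np.float64(297.420312099095), np.float64(236.6761213658733))
screw pred (np.float64(297.7385061123033), np.float64(234.0445369637532))
screw pred (np.float64(298.023687896986), np.float64(231.6859761323513))
```

Side view: the ring centre (299.5,226.5) and screw (298,236) show the same offset from prediction, so they are aligned to about 1 mm. Descending in steps and watching the force.

>>> arm_command(motion=[[0,0.8,-1.1,0,0,0,0],[0,0,0,8,0,0,0],[0,0,0,8,0,0,0],[0,0,0,8,0,0,0],[0,0,0,8,0,0,0]])

```text
time_s: 8.45
ee_pos: [0.5693, -0.0585, 0.0972]
tcp_rot: [-0.215, -3.134, -0.0]
contact_force: [-0.8, 0.2, -3.3]
finger_gap: 0.0146
```

>>> arm_command(motion=[[0,0,0,3,0,0,0],[0,0,0,3,0,0,0],[0,0,0,3,0,0,0],[0,0,0,0,0,0,0],[0,0,0,0,0,0,0]])

```text
time_s: 8.95
ee_pos: [0.5695, -0.0587, 0.0893]
tcp_rot: [-0.215, -3.134, 0.0]
contact_force: [0.2, -0.7, -4.9]
finger_gap: 0.0146
```

```bash
python3 -c "
from h import *
st()"
```

```text
t8.95 p [ 0.5695 -0.0587  0.0893] psi 1.4337 tilt [-0.0002 -0.0002] F [ 0.2 -0.7 -4.9] M [-0.26  0.18 -0.11] gap 0.0146 q [ 0.2   0.59 -0.21  1.83  0.18  0.73  1.32]
```

>>> arm_command(motion=[[0,-0.4,0,2,0,0,0],[0,0,0,2,0,0,0],[0,0,0,2,0,0,0],[0,0,0,0,0,0,0],[0,0,0,0,0,0,0]])

```text
time_s: 9.45
ee_pos: [0.57, -0.0587, 0.0832]
tcp_rot: [-0.215, -3.134, 0.0]
contact_force: [0.1, -2.4, -4.4]
finger_gap: 0.0148
```

```bash
python3 -c "
from h import *
st()"
```

```text
t9.45 p [ 0.57   -0.0587  0.0832] psi 1.4338 tilt [-0.0001 -0.0001] F [ 0.1 -2.4 -4.4] M [-0.4   0.01 -0.1 ] gap 0.0148 q [ 0.2   0.6  -0.21  1.84  0.18  0.72  1.32]
```

>>> arm_command(motion=[[0,0,-0.4,2,0,0,0],[0,0,0,2,0,0,0],[0,0,0,2,0,0,0],[0,0,0,1,0,0,0],[0,0,0,0,0,0,0]])

```text
time_s: 9.95
ee_pos: [0.5697, -0.0588, 0.076]
tcp_rot: [-0.214, -3.134, -0.0]
contact_force: [-0.0, -1.1, -4.7]
finger_gap: 0.0145
```

```bash
python3 -c "
from h import *
st()"
```

```text
t9.95 p [ 0.5697 -0.0588  0.076 ] psi 1.4341 tilt [-0.0004  0.0001] F [-0.  -1.1 -4.7] M [-0.15  0.03 -0.08] gap 0.0145 q [ 0.19  0.61 -0.21  1.84  0.18  0.71  1.32]
```

Still free at TCP 0.076 (underside about 0.059). I'll continue until the flange is felt.

>>> arm_command(motion=[[0,0,0,1,0,0,0],[0,0,0,1,0,0,0],[0,0,0,1,0,0,0],[0,0,0,0,0,0,0],[0,0,0,0,0,0,0]])

```text
time_s: 10.45
ee_pos: [0.5699, -0.0589, 0.0734]
tcp_rot: [0.215, 3.134, 0.0]
contact_force: [-0.9, -1.2, -1.1]
finger_gap: 0.0143
```

```bash
python3 -c "
from h import *
st()"
```

```text
t10.45 p [ 0.5699 -0.0589  0.0734] psi 1.4341 tilt [0.0001 0.    ] F [-0.9 -1.2 -1.1] M [-0.08  0.12 -0.05] gap 0.0143 q [ 0.19  0.61 -0.21  1.85  0.18  0.7   1.32]
```

The flange is felt at TCP 0.0734, so the wrench is seated. First clockwise stroke.

>>> arm_command(motion=[[0,-0.1,3.75,0,0,0,0.05],[0,-0.4,7.5,0,0,0,0.1],[0,-0.4,7.5,0,0,0,0.1],[0,-0.4,7.5,0.2,0,0,0.1],[0,-0.4,7.5,0.2,0,0,0.1]])

```text
time_s: 10.95
ee_pos: [0.5814, -0.0284, 0.0728]
tcp_rot: [-0.915, -3.005, 0.002]
contact_force: [-0.2, -3.3, -4.5]
finger_gap: 0.0148
```

```bash
cat >> h.py <<'E'
def tq(sc=(.6442,-.0691)):
    s=st();r=s['ee_pos'][:2]-np.array(sc);F=s['contact_force'];t=r[0]*F[1]-r[1]*F[0]
    print('r %.4f bearing yaw %.4f tau %.3f (F part %.3f)'%(np.hypot(*r),np.arctan2(-r[1],-r[0]),s['ft_torque'][2]+t,t))
E
python3 -c "
from h import *
tq()"
```

```text
t10.95 p [ 0.5814 -0.0284  0.0728] psi 0.9798 tilt [-0.0009 -0.0013] F [-0.2 -3.3 -4.5] M [-0.84  0.1   0.21] gap 0.0148 q [ 0.05  0.62 -0.07  1.82  0.06  0.7   0.92]
r 0.0748 bearing yaw -0.5751 tau 0.419 (F part 0.212)
```

>>> arm_command(motion=[[0,-0.4,7.5,0.5,0,0,0.1],[0,-0.4,7.5,0.5,0,0,0.1],[0,-0.2,5,0.3,0,0,0.067],[0,0,0,0,0,0,0],[0,0,0,0,0,0,0]])

```text
time_s: 11.45
ee_pos: [0.5947, -0.0133, 0.0713]
tcp_rot: [-1.298, -2.86, 0.002]
contact_force: [0.0, -3.1, -4.9]
finger_gap: 0.0149
```

```bash
python3 -c "
from h import *
tq()"
```

```text
t11.45 p [ 0.5947 -0.0133  0.0713] psi 0.7187 tilt [-0.0008 -0.0008] F [ 0.  -3.1 -4.9] M [-0.69  0.17 -0.01] gap 0.0149 q [-0.02  0.64  0.01  1.79 -0.01  0.72  0.71]
r 0.0746 bearing yaw -0.8445 tau 0.143 (F part 0.149)
```

>>> arm_command(motion=[[0,-0.1,-3.75,0,0,0,-0.05],[0,-0.4,-7.5,0,0,0,-0.1],[0,-0.4,-7.5,0,0,0,-0.1],[0,-0.4,-7.5,0,0,0,-0.1],[0,-0.4,-7.5,0,0,0,-0.1]])

```text
time_s: 11.95
ee_pos: [0.5749, -0.0405, 0.0716]
tcp_rot: [-0.622, -3.079, 0.0]
contact_force: [-0.5, -3.2, -3.6]
finger_gap: 0.0145
```

```bash
python3 -c "
from h import *
tq()"
```

```text
t11.95 p [ 0.5749 -0.0405  0.0716] psi 1.1720 tilt [-0.0004  0.0001] F [-0.5 -3.2 -3.6] M [-0.57  0.16 -0.21] gap 0.0145 q [ 0.11  0.62 -0.13  1.84  0.12  0.69  1.09]
r 0.0750 bearing yaw -0.3914 tau 0.028 (F part 0.235)
```

>>> arm_command(motion=[[0,-0.4,-7.9,0,0,0,-0.1],[0,-0.4,-7.5,0,0,0,-0.1],[0,-0.4,-7.5,0,0,0,-0.1],[0,-0.4,-7.5,0,0,0,-0.1],[0,-0.4,-7.5,0,0,0,-0.1]])

```text
time_s: 12.45
ee_pos: [0.5691, -0.0775, 0.0716]
tcp_rot: [0.159, -3.137, -0.0]
contact_force: [-0.7, -1.5, -4.9]
finger_gap: 0.0145
```

>>> arm_command(motion=[[0,-0.4,-7.5,0,0,0,-0.1],[0,-0.4,-7.5,0,0,0,-0.1],[0,-0.4,-7.5,0,0,0,-0.1],[0,-0.4,-7.5,0,0,0,-0.1],[0,0,0,0,0,0,0]])

```text
time_s: 12.95
ee_pos: [0.5782, -0.1064, 0.0714]
tcp_rot: [0.773, -3.044, -0.001]
contact_force: [-0.6, 0.3, -3.9]
finger_gap: 0.015
```

```bash
python3 -c "
from h import *
tq()"
```

```text
t12.95 p [ 0.5782 -0.1064  0.0714] psi 2.0684 tilt [-0.0006  0.0005] F [-0.6  0.3 -3.9] M [-0.04  0.17 -0.04] gap 0.0150 q [ 0.39  0.65 -0.4   1.8   0.35  0.75  1.88]
r 0.0759 bearing yaw 0.5143 tau -0.081 (F part -0.045)
```

>>> arm_command(motion=[[0,-0.1,3.75,0,0,0,0.05],[0,-0.4,7.5,0,0,0,0.1],[0,-0.4,7.5,0,0,0,0.1],[0,-0.4,7.5,0.3,0,0,0.1],[0,-0.4,7.5,0.4,0,0,0.1]])

```text
time_s: 13.45
ee_pos: [0.5694, -0.0726, 0.0712]
tcp_rot: [-0.062, 3.141, 0.0]
contact_force: [-1.0, -3.8, -2.7]
finger_gap: 0.0147
```

```bash
python3 -c "
from h import *
tq()"
```

```text
t13.45 p [ 0.5694 -0.0726  0.0712] psi 1.6105 tilt [0.0004 0.0001] F [-1.  -3.8 -2.7] M [-0.8   0.05 -0.27] gap 0.0147 q [ 0.25  0.62 -0.26  1.84  0.23  0.7   1.47]
r 0.0749 bearing yaw 0.0473 tau 0.014 (F part 0.281)
```

>>> arm_command(motion=[[0,-0.2,3.75,0.2,0,0,0.05],[0,-0.2,3.75,0.2,0,0,0.05],[0,-0.2,3.75,0.2,0,0,0.05],[0,-0.2,3.75,0.2,0,0,0.05],[0,-0.2,3.75,0.2,0,0,0.05]])

```text
time_s: 13.95
ee_pos: [0.5705, -0.0548, 0.0703]
tcp_rot: [-0.326, -3.123, 0.001]
contact_force: [-5.0, -3.6, 0.8]
finger_gap: 0.0148
```

```bash
python3 -c "
from h import *
tq()"
```

```text
t13.95 p [ 0.5705 -0.0548  0.0703] psi 1.3627 tilt [-0.0013 -0.0008] F [-5.  -3.6  0.8] M [-0.76  0.81  0.08] gap 0.0148 q [ 0.17  0.62 -0.19  1.85  0.17  0.69  1.25]
r 0.0751 bearing yaw -0.1922 tau 0.414 (F part 0.338)
```

>>> arm_command(motion=[[0,0.2,3.75,0,0,0,0.05],[0,0,3.75,0.1,0,0,0.05],[0,-0.1,3.75,0.2,0,0,0.05],[0,-0.1,3.75,0.2,0,0,0.05],[0,-0.1,3.75,0.2,0,0,0.05]])

```text
time_s: 14.45
ee_pos: [0.5766, -0.037, 0.0694]
tcp_rot: [-0.713, -3.059, 0.001]
contact_force: [-3.3, -3.7, -2.9]
finger_gap: 0.0144
```

```bash
python3 -c "
from h import *
tq()"
```

```text
t14.45 p [ 0.5766 -0.037   0.0694] psi 1.1128 tilt [-0.0007 -0.0006] F [-3.3 -3.7 -2.9] M [-0.85  0.46  0.11] gap 0.0144 q [ 0.09  0.62 -0.11  1.84  0.1   0.69  1.04]
r 0.0749 bearing yaw -0.4437 tau 0.464 (F part 0.357)
```

>>> arm_command(motion=[[0,0,3.75,0.2,0,0,0.05],[0,0,3.75,0.2,0,0,0.05],[0,-0.1,3.75,0.2,0,0,0.05],[0,-0.1,3.75,0.2,0,0,0.05],[0,-0.1,3.75,0.2,0,0,0.05]])

```text
time_s: 14.95
ee_pos: [0.5869, -0.0212, 0.0683]
tcp_rot: [-1.089, -2.947, 0.001]
contact_force: [-1.8, -4.8, -1.7]
finger_gap: 0.0151
```

```bash
python3 -c "
from h import *
tq()"
```

```text
t14.95 p [ 0.5869 -0.0212  0.0683] psi 0.8630 tilt [-0.0004 -0.0006] F [-1.8 -4.8 -1.7] M [-0.85  0.33  0.09] gap 0.0151 q [ 0.02  0.63 -0.04  1.81  0.03  0.7   0.83]
r 0.0747 bearing yaw -0.6955 tau 0.452 (F part 0.365)
```

>>> arm_command(motion=[[0,-0.1,3.75,0.2,0,0,0.05],[0,-0.1,3.75,0.2,0,0,0.05],[0,-0.1,3.75,0.2,0,0,0.05],[0,-0.1,-3.75,0,0,0,-0.05],[0,-0.4,-7.5,0,0,0,-0.1]])

```text
time_s: 15.45
ee_pos: [0.5872, -0.0206, 0.0677]
tcp_rot: [1.082, 2.949, -0.0]
contact_force: [-0.2, -1.0, -2.4]
finger_gap: 0.0146
```

>>> arm_command(motion=[[0,-0.4,-7.5,0,0,0,-0.1],[0,-0.4,-7.5,0,0,0,-0.1],[0,-0.4,-7.5,0,0,0,-0.1],[0,-0.4,-7.5,0,0,0,-0.1],[0,-0.4,-7.5,0,0,0,-0.1]])

```text
time_s: 15.95
ee_pos: [0.5705, -0.0546, 0.0678]
tcp_rot: [-0.317, -3.125, -0.0]
contact_force: [-0.9, -3.9, -3.5]
finger_gap: 0.0148
```

>>> arm_command(motion=[[0,-0.4,-7.5,0,0,0,-0.1],[0,-0.4,-7.5,0,0,0,-0.1],[0,-0.4,-7.5,0,0,0,-0.1],[0,-0.4,-7.5,0,0,0,-0.1],[0,-0.4,-7.5,0,0,0,-0.1]])

```text
time_s: 16.45
ee_pos: [0.5722, -0.092, 0.0677]
tcp_rot: [0.466, -3.106, 0.0]
contact_force: [-2.7, -1.4, -2.1]
finger_gap: 0.0147
```

>>> arm_command(motion=[[0,-0.4,-7.5,0,0,0,-0.1],[0,-0.4,-7.5,0,0,0,-0.1],[0,0,0,0,0,0,0],[0,0,0,0,0,0,0],[0,0,0,0,0,0,0]])

```text
time_s: 16.95
ee_pos: [0.5781, -0.1058, 0.0676]
tcp_rot: [0.764, -3.046, 0.001]
contact_force: [-3.3, -3.4, -1.1]
finger_gap: 0.0152
```

```bash
python3 -c "
from h import *
tq()"
```

```text
t16.95 p [ 0.5781 -0.1058  0.0676] psi 2.0625 tilt [-0.0012 -0.0008] F [-3.3 -3.4 -1.1] M [-0.88  0.79 -0.07] gap 0.0152 q [ 0.39  0.66 -0.39  1.81  0.36  0.75  1.86]
r 0.0756 bearing yaw 0.5064 tau 0.035 (F part 0.105)
```

>>> arm_command(motion=[[0,-0.1,3.75,0,0,0,0.05],[0,-0.3,7.5,0,0,0,0.1],[0,-0.1,3.75,0,0,0,0.05],[0,-0.1,3.75,0,0,0,0.05],[0,-0.1,3.75,0,0,0,0.05]])

```text
time_s: 17.45
ee_pos: [0.5711, -0.0832, 0.0678]
tcp_rot: [-0.299, 3.127, 0.001]
contact_force: [-1.6, -2.1, -2.6]
finger_gap: 0.0146
```

```bash
python3 -c "
from h import *
tq()"
```

```text
t17.45 p [ 0.5711 -0.0832  0.0678] psi 1.7617 tilt [0.0003 0.0004] F [-1.6 -2.1 -2.6] M [-0.31  0.44 -0.05] gap 0.0146 q [ 0.3   0.64 -0.31  1.84  0.28  0.71  1.6 ]
r 0.0745 bearing yaw 0.1909 tau 0.077 (F part 0.128)
```

>>> arm_command(motion=[[0,-0.1,3.75,0.1,0,0,0.05],[0,-0.1,3,0.1,0,0,0.04],[0,-0.1,3,0.1,0,0,0.04],[0,-0.1,3,0.1,0,0,0.04],[0,-0.1,3,0.1,0,0,0.04]])

```text
time_s: 17.95
ee_pos: [0.5691, -0.0685, 0.0673]
tcp_rot: [-0.031, -3.14, 0.001]
contact_force: [-5.5, -3.4, 0.8]
finger_gap: 0.0146
```

```bash
python3 -c "
from h import *
tq()"
```

```text
t17.95 p [ 0.5691 -0.0685  0.0673] psi 1.5512 tilt [-0.001  -0.0007] F [-5.5 -3.4  0.8] M [-0.74  0.9  -0.18] gap 0.0146 q [ 0.23  0.63 -0.24  1.85  0.22  0.69  1.41]
r 0.0751 bearing yaw -0.0081 tau 0.073 (F part 0.256)
```

>>> arm_command(motion=[[0,0.2,3,0,0,0,0.04],[0,0.1,3,0.1,0,0,0.04],[0,0,3,0.1,0,0,0.04],[0,-0.1,3,0.1,0,0,0.04],[0,-0.1,3,0.1,0,0,0.04]])

```text
time_s: 18.45
ee_pos: [0.5707, -0.0538, 0.0669]
tcp_rot: [-0.344, -3.122, 0.001]
contact_force: [-3.2, -3.7, -1.7]
finger_gap: 0.0148
```

```bash
python3 -c "
from h import *
tq()"
```

```text
t18.45 p [ 0.5707 -0.0538  0.0669] psi 1.3516 tilt [-0.0004 -0.0009] F [-3.2 -3.7 -1.7] M [-0.9   0.65  0.13] gap 0.0148 q [ 0.17  0.62 -0.18  1.85  0.17  0.68  1.24]
r 0.0751 bearing yaw -0.2048 tau 0.448 (F part 0.317)
```

>>> arm_command(motion=[[0,0.1,3,0.2,0,0,0.04],[0,0,3,0.2,0,0,0.04],[0,0,3,0.2,0,0,0.04],[0,-0.1,3,0.2,0,0,0.04],[0,-0.1,3,0.2,0,0,0.04]])

```text
time_s: 18.95
ee_pos: [0.5753, -0.0396, 0.066]
tcp_rot: [0.653, 3.073, -0.001]
contact_force: [-2.9, -4.3, -0.7]
finger_gap: 0.0142
```

```bash
python3 -c "
from h import *
tq()"
```

```text
t18.95 p [ 0.5753 -0.0396  0.066 ] psi 1.1517 tilt [ 0.0001 -0.001 ] F [-2.9 -4.3 -0.7] M [-0.97  0.61  0.08] gap 0.0142 q [ 0.1   0.63 -0.12  1.84  0.12  0.68  1.07]
r 0.0749 bearing yaw -0.4045 tau 0.464 (F part 0.380)
```

>>> arm_command(motion=[[0,0,3,0.2,0,0,0.04],[0,0,3,0.2,0,0,0.04],[0,0,3,0.2,0,0,0.04],[0,-0.1,3,0.2,0,0,0.04],[0,-0.1,3,0.2,0,0,0.04]])

```text
time_s: 19.45
ee_pos: [0.5826, -0.0267, 0.0652]
tcp_rot: [0.956, 2.992, -0.002]
contact_force: [-3.7, -5.2, 1.7]
finger_gap: 0.0147
```

```bash
python3 -c "
from h import *
tq()"
```

```text
t19.45 p [ 0.5826 -0.0267  0.0652] psi 0.9521 tilt [ 0.0002 -0.0013] F [-3.7 -5.2  1.7] M [-1.3   0.76  0.27] gap 0.0147 q [ 0.04  0.63 -0.06  1.83  0.06  0.68  0.9 ]
r 0.0748 bearing yaw -0.6023 tau 0.743 (F part 0.475)
```

Torque is climbing (0.74), so the foot is on the bar. Small steps from here.

>>> arm_command(motion=[[0,0,1.5,0,0,0,0.02],[0,0,1.5,0,0,0,0.02],[0,0,1.5,0.1,0,0,0.02],[0,0,1.5,0.1,0,0,0.02],[0,0,1.5,0.1,0,0,0.02]])

```text
time_s: 19.95
ee_pos: [0.5871, -0.0209, 0.0649]
tcp_rot: [1.103, 2.941, -0.002]
contact_force: [-4.5, -5.8, 2.5]
finger_gap: 0.0142
```

```bash
python3 -c "
from h import *
tq()"
```

```text
t19.95 p [ 0.5871 -0.0209  0.0649] psi 0.8530 tilt [ 0.0003 -0.0014] F [-4.5 -5.8  2.5] M [-1.31  0.69  0.34] gap 0.0142 q [ 0.01  0.64 -0.03  1.81  0.03  0.69  0.82]
r 0.0747 bearing yaw -0.7010 tau 0.883 (F part 0.546)
```

>>> arm_command(motion=[[0,0,1.2,0,0,0,0.016],[0,0,1.2,0,0,0,0.016],[0,0,1.2,0,0,0,0.016],[0,0,0.4,0,0,0,0.005],[0,0,0,0,0,0,0]])

```text
time_s: 20.45
ee_pos: [0.5898, -0.0178, 0.0648]
tcp_rot: [1.179, 2.911, -0.002]
contact_force: [-3.1, -4.2, 1.2]
finger_gap: 0.0148
```

```bash
python3 -c "
from h import *
tq()"
```

```text
t20.45 p [ 0.5898 -0.0178  0.0648] psi 0.8010 tilt [ 0.0002 -0.0013] F [-3.1 -4.2  1.2] M [-1.15  0.66  0.33] gap 0.0148 q [-0.    0.64 -0.02  1.81  0.02  0.69  0.77]
r 0.0748 bearing yaw -0.7561 tau 0.722 (F part 0.391)
```

Paused, it reads 0.72 (friction drops when stopped), which means about 0.93 while running. Unload slightly backwards, then lift off.

>>> arm_command(motion=[[0,0,-2.2,0,0,0,-0.03],[0,0,-2.2,0,0,0,-0.03],[0,0,0,-3,0,0,0],[0,0,0,-4,0,0,0],[0,0,0,-4,0,0,0]])

```text
time_s: 20.95
ee_pos: [0.5876, -0.022, 0.0744]
tcp_rot: [1.092, 2.945, -0.002]
contact_force: [5.6, -8.5, -18.9]
finger_gap: 0.0146
```

```bash
python3 -c "
from h import *
tq()"
```

```text
t20.95 p [ 0.5876 -0.022   0.0744] psi 0.8607 tilt [ 0.0004 -0.0016] F [  5.6  -8.5 -18.9] M [-1.63 -0.74  0.23] gap 0.0146 q [ 0.02  0.63 -0.03  1.81  0.03  0.71  0.82]
r 0.0736 bearing yaw -0.6947 tau 0.446 (F part 0.219)
```

>>> arm_command(motion=[[0,-0.4,-2,0,0,0,-0.03],[0,-0.4,-2,0,0,0,-0.03],[0,0,0,0,0,0,0],[0,0,0,-2,0,0,0],[0,0,0,-2,0,0,0]])

```text
time_s: 21.45
ee_pos: [0.5859, -0.0256, 0.0782]
tcp_rot: [1.004, 2.976, -0.002]
contact_force: [6.3, -7.5, -19.4]
finger_gap: 0.0147
```

```bash
python3 -c "
from h import *
tq()"
```

```text
t21.45 p [ 0.5859 -0.0256  0.0782] psi 0.9202 tilt [ 0.0006 -0.0015] F [  6.3  -7.5 -19.4] M [-1.52 -0.81 -0.02] gap 0.0147 q [ 0.03  0.62 -0.05  1.81  0.05  0.72  0.88]
r 0.0727 bearing yaw -0.6406 tau 0.151 (F part 0.167)
```

>>> arm_command(motion=[[0,-0.3,0,-2,0,0,0],[0,0,0,-3,0,0,0],[0,0,0,-4,0,0,0],[0,0,0,-5,0,0,0],[0,0,0,-6,0,0,0]])

```text
time_s: 21.95
ee_pos: [0.5884, -0.0284, 0.0976]
tcp_rot: [1.004, 2.971, -0.004]
contact_force: [16.8, -15.3, -31.9]
finger_gap: 0.0141
```

```bash
python3 -c "
from h import *
tq()"
```

```text
t21.95 p [ 0.5884 -0.0284  0.0976] psi 0.9191 tilt [ 0.0046 -0.0043] F [ 16.8 -15.3 -31.9] M [-2.95 -3.26  0.35] gap 0.0141 q [ 0.04  0.59 -0.05  1.79  0.05  0.76  0.88]
r 0.0691 bearing yaw -0.6305 tau 0.521 (F part 0.172)
```

The force is growing: the head may be wedging while the wrench pivots in the grip. I need to look.

Run:
```python
from h import *
a=cap('side');w=cap('wrist')
A=cv2.resize(a['frame'][190:260,255:325],(400,400),interpolation=cv2.INTER_CUBIC)
B=cv2.resize(w['frame'],(400,300))
o=np.zeros((400,800,3),np.uint8);o[:,:400]=A;o[:300,400:]=B
cv2.imwrite('pics/i.png',o[:,:,::-1]);st()
```

```text
t22.05 p [ 0.5888 -0.028   0.0986] psi 0.9191 tilt [ 0.0058 -0.0039] F [ 11.2 -12.  -19.6] M [-2.58 -2.16  0.19] gap 0.0142 q [ 0.04  0.59 -0.05  1.79  0.05  0.76  0.88]
```

View pics/i.png

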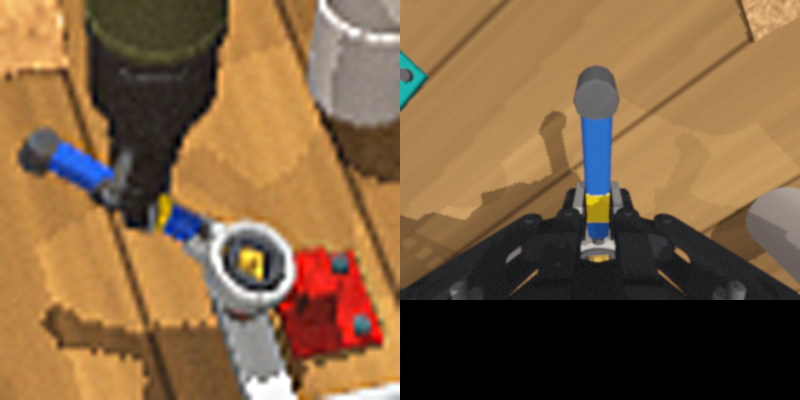

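The side view shows the head still on the screw at crop (250,265), with the handle tilted up in the fingers. I'll lower back to level, unload it fully, and then lift.

>>> arm_command(motion=[[0,0.3,0,4,0,0,0],[0,0.3,0,5,0,0,0],[0,0.3,0,5,0,0,0],[0,0.2,0,5,0,0,0],[0,0,0,3,0,0,0]])

```text
time_s: 22.55
ee_pos: [0.5828, -0.0222, 0.0778]
tcp_rot: [-1.0, -2.975, -0.001]
contact_force: [-11.1, 0.5, 7.8]
finger_gap: 0.0149
```

```bash
python3 -c "
from h import *
tq()"
```

```text
t22.55 p [ 0.5828 -0.0222  0.0778] psi 0.9220 tilt [-0.0029  0.0014] F [-11.1   0.5   7.8] M [-0.31  1.82 -0.22] gap 0.0149 q [ 0.03  0.62 -0.06  1.81  0.05  0.72  0.87]
r 0.0773 bearing yaw -0.6529 tau 0.274 (F part 0.489)
```

>>> arm_command(motion=[[0,0,0,3,0,0,0],[0,0,0,3,0,0,0],[0,0,0,3,0,0,0],[0,0,0,2,0,0,0],[0,0,0,0,0,0,0]])

```text
time_s: 23.05
ee_pos: [0.5814, -0.0212, 0.0663]
tcp_rot: [-0.998, -2.972, -0.0]
contact_force: [-11.0, 2.3, 5.6]
finger_gap: 0.0146
```

```bash
python3 -c "
from h import *
tq()"
```

```text
t23.05 p [ 0.5814 -0.0212  0.0663] psi 0.9227 tilt [-0.006   0.0023] F [-11.    2.3   5.6] M [ 0.19  2.13 -0.26] gap 0.0146 q [ 0.03  0.63 -0.06  1.82  0.05  0.69  0.87]
r 0.0790 bearing yaw -0.6509 tau 0.119 (F part 0.381)
```

>>> arm_command(motion=[[0,-1,0,0,0,0,0],[0,-1,0,0,0,0,0],[0,-1,-1,0,0,0,-0.02],[0,0,-1.5,0,0,0,-0.02],[0,0,0,0,0,0,0]])

```text
time_s: 23.55
ee_pos: [0.5799, -0.024, 0.0655]
tcp_rot: [-0.935, -2.987, -0.0]
contact_force: [-16.1, 5.2, 3.9]
finger_gap: 0.0147
```

Run:
```python
from h import *
tq()
a=cap('side')
cv2.imwrite('pics/j.png',cv2.resize(a['frame'][190:260,255:325],(400,400),interpolation=cv2.INTER_CUBIC)[:,:,::-1])
```

```text
t23.55 p [ 0.5799 -0.024   0.0655] psi 0.9640 tilt [-0.011   0.0037] F [-16.1   5.2   3.9] M [ 0.96  3.08 -0.21] gap 0.0147 q [ 0.05  0.63 -0.07  1.82  0.06  0.7   0.91]
r 0.0786 bearing yaw -0.6118 tau 0.178 (F part 0.392)
```

View pics/j.png

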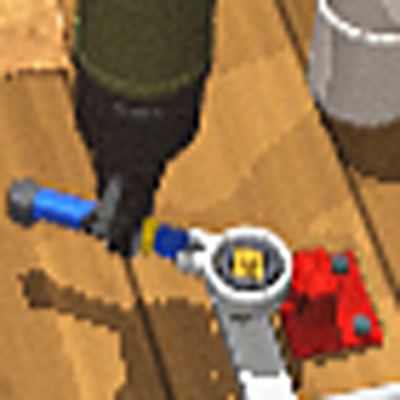

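>>> arm_command(motion=[[0,1,0,0,0,0,0],[0,1,0,0,0,0,0],[0,1,0,0,0,0,0],[0,1,0,0,0,0,0],[0,0,0,0,0,0,0]])

```text
time_s: 24.1
ee_pos: [0.5795, -0.0237, 0.0658]
tcp_rot: [-0.94, -2.992, 0.0]
contact_force: [-6.2, -1.0, -2.1]
finger_gap: 0.0149
```

Run:
```python
from h import *
tq()
a=cap('side')
for yaw in(-.6,-.55):
  for z in(.0,.02,.04):
    p=np.array([.6442-.15*np.cos(yaw),-.0691-.15*np.sin(yaw),.048+.026+z]);q=np.array(proj(a,p));print(yaw,z,(q-(255,190))*400/70)
q=np.array(proj(a,(.6442,-.0691,.070)));print('head',(q-(255,190))*400/70)
```

```text
t24.10 p [ 0.5795 -0.0237  0.0658] psi 0.9617 tilt [-0.0054  0.0015] F [-6.2 -1.  -2.1] M [-0.29  1.5  -0.2 ] gap 0.0149 q [ 0.04  0.63 -0.07  1.83  0.06  0.69  0.9 ]
r 0.0791 bearing yaw -0.6114 tau 0.149 (F part 0.346)
-0.6 0.0 [ 18.44117064 185.08451471]
-0.6 0.02 [ 18.39215125 166.78696682]
-0.6 0.04 [ 18.34217445 148.13204292]
-0.55 0.0 [ 14.59936486 194.2424742 ]
-0.55 0.02 [ 14.51295396 175.98351855]
-0.55 0.04 [ 14.42485065 157.36695229]
head [243.35242047 257.04053931]
```

>>> arm_command(motion=[[0,0.6,-4,0,0,0,-0.05],[0,0.4,-4,0,0,0,-0.05],[0,0,-4,0,0,0,-0.05],[0,0,3.2,0,0,0,0.04],[0,0,0,0,0,0,0]])

```text
time_s: 24.65
ee_pos: [0.5754, -0.0309, 0.0661]
tcp_rot: [-0.775, -3.042, -0.001]
contact_force: [-4.4, -1.0, -3.3]
finger_gap: 0.0146
```

```bash
python3 -c "
from h import *
tq()"
```

```text
t24.65 p [ 0.5754 -0.0309  0.0661] psi 1.0715 tilt [-0.0023  0.0011] F [-4.4 -1.  -3.3] M [-0.08  1.2  -0.22] gap 0.0146 q [ 0.07  0.63 -0.1   1.84  0.09  0.68  1.  ]
r 0.0787 bearing yaw -0.5071 tau 0.014 (F part 0.233)
```

>>> arm_command(motion=[[0,0,0,-1,0,0,0],[0,0,0,-1,0,0,0],[0,0,0,-1,0,0,0],[0,0,0,0,0,0,0],[0,0,0,0,0,0,0]])

```text
time_s: 25.15
ee_pos: [0.5753, -0.0313, 0.069]
tcp_rot: [-0.771, -3.043, -0.0]
contact_force: [-6.8, 1.3, -5.6]
finger_gap: 0.0142
```

```bash
python3 -c "
from h import *
tq()"
```

```text
t25.15 p [ 0.5753 -0.0313  0.069 ] psi 1.0745 tilt [-0.0026  0.0008] F [-6.8  1.3 -5.6] M [ 0.27  1.43 -0.13] gap 0.0142 q [ 0.08  0.62 -0.1   1.84  0.09  0.69  1.  ]
r 0.0786 bearing yaw -0.5012 tau 0.043 (F part 0.171)
```

>>> arm_command(motion=[[0,1.2,0,0,0,0,0],[0,0,0,-1,0,0,0],[0,0,0,-1,0,0,0],[0,0,0,-1,0,0,0],[0,0,0,0,0,0,0]])

```text
time_s: 25.65
ee_pos: [0.5751, -0.0314, 0.0724]
tcp_rot: [-0.772, -3.045, -0.0]
contact_force: [-4.8, 1.6, -6.3]
finger_gap: 0.0145
```

```bash
python3 -c "
from h import *
tq()"
```

```text
t25.65 p [ 0.5751 -0.0314  0.0724] psi 1.0742 tilt [-0.0007  0.0002] F [-4.8  1.6 -6.3] M [ 0.3   1.27 -0.09] gap 0.0145 q [ 0.08  0.62 -0.1   1.84  0.09  0.69  1.  ]
r 0.0787 bearing yaw -0.4999 tau -0.024 (F part 0.070)
```

>>> arm_command(motion=[[0,1,0,-1,0,0,0],[0,0,0,-1,0,0,0],[0,0,0,-1,0,0,0],[0,0,0,-1,0,0,0],[0,0,0,-1,0,0,0]])

```text
time_s: 26.15
ee_pos: [0.5749, -0.0312, 0.0776]
tcp_rot: [0.772, 3.045, 0.0]
contact_force: [-2.8, -0.4, -5.2]
finger_gap: 0.0145
```

```bash
python3 -c "
from h import *
tq()"
```

```text
t26.15 p [ 0.5749 -0.0312  0.0776] psi 1.0739 tilt [ 0.0005 -0.0001] F [-2.8 -0.4 -5.2] M [ 0.01  0.91 -0.11] gap 0.0145 q [ 0.08  0.61 -0.1   1.84  0.09  0.7   1.  ]
r 0.0790 bearing yaw -0.4998 tau 0.025 (F part 0.132)
```

Nearly free of load; continuing gently.

>>> arm_command(motion=[[0,0.5,0,-1.5,0,0,0],[0,0,0,-1.5,0,0,0],[0,0,0,-1.5,0,0,0],[0,0,0,-1.5,0,0,0],[0,0,0,-1.5,0,0,0]])

```text
time_s: 26.65
ee_pos: [0.5752, -0.0306, 0.0855]
tcp_rot: [0.771, 3.043, 0.001]
contact_force: [-1.1, 0.1, -4.3]
finger_gap: 0.0145
```

```bash
python3 -c "
from h import *
tq()"
```

```text
t26.65 p [ 0.5752 -0.0306  0.0855] psi 1.0744 tilt [0.0022 0.0002] F [-1.1  0.1 -4.3] M [0.   0.1  0.02] gap 0.0145 q [ 0.08  0.6  -0.1   1.83  0.09  0.72  1.  ]
r 0.0790 bearing yaw -0.5084 tau 0.056 (F part 0.034)
```

>>> arm_command(motion=[[0,0,0,-2,0,0,0],[0,0,0,-2,0,0,0],[0,0,0,-2,0,0,0],[0,0,0,-2,0,0,0],[0,0,0,-2,0,0,0]])

```text
time_s: 27.15
ee_pos: [0.5742, -0.0309, 0.0951]
tcp_rot: [0.772, 3.045, 0.0]
contact_force: [0.6, 0.2, -4.9]
finger_gap: 0.0145
```

```bash
python3 -c "
from h import *
tq()"
```

```text
t27.15 p [ 0.5742 -0.0309  0.0951] psi 1.0740 tilt [ 0.0001 -0.    ] F [ 0.6  0.2 -4.9] M [ 0.03  0.07 -0.04] gap 0.0145 q [ 0.08  0.58 -0.1   1.82  0.08  0.74  1.  ]
r 0.0798 bearing yaw -0.4999 tau -0.079 (F part -0.041)
```

Free of the screw. Raise and check.

>>> arm_command(motion=[[0,0,0,-10,0,0,0],[0,0,0,-20,0,0,0],[0,0,0,-25,0,0,0],[0,0,0,-25,0,0,0],[0,0,0,0,0,0,0]])

```text
time_s: 27.65
ee_pos: [0.5763, -0.0309, 0.1789]
tcp_rot: [0.771, 3.039, 0.002]
contact_force: [1.5, 0.4, -4.4]
finger_gap: 0.0148
```

Run:
```python
from h import *
s=st()
a=cap('side');w=cap('wrist')
yaw=s and -.4968
p0=s['ee_pos']
for e in(0,.02,-.02):
  p=p0+np.array([-.07*np.cos(yaw),-.07*np.sin(yaw),.009+e]);print('end',(np.array(proj(a,p))-(255,175))*400/80)
  p=p0+np.array([.08*np.cos(yaw),.08*np.sin(yaw),.003+e]);print('head',(np.array(proj(a,p))-(255,175))*400/80)
A=cv2.resize(a['frame'][175:255,255:335],(400,400),interpolation=cv2.INTER_CUBIC)
B=cv2.resize(w['frame'],(400,300))
o=np.zeros((400,800,3),np.uint8);o[:,:400]=A;o[:300,400:]=B
cv2.imwrite('pics/k.png',o[:,:,::-1])
```

```text
t27.65 p [ 0.5763 -0.0309  0.1789] psi 1.0739 tilt [ 0.0069 -0.0002] F [ 1.5  0.4 -4.4] M [0.01 0.05 0.02] gap 0.0148 q [ 0.09  0.48 -0.11  1.73  0.07  0.93  1.02]
end [ 12.46536766 157.82975283]
head [227.39027143 207.26229763]
end [ 12.38192634 139.97362868]
head [229.54502875 189.7054934 ]
end [ 12.54712571 175.32566406]
head [225.27949656 224.46073617]
```

View pics/k.png

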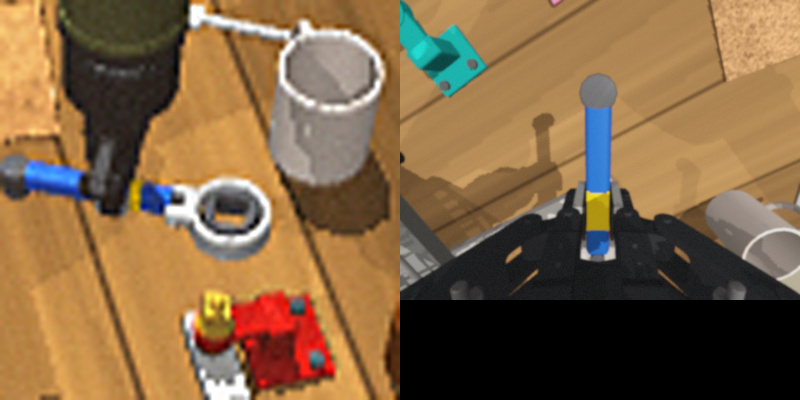

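The wrench is off the screw and nearly level, head up by about 0.07 rad; head at crop (232,215), end at (14,175). Now back to the mat.

```bash
python3 -c "
from h import *
plan((.445,.238,.16),1.4275,10)"
```

```text
[24.2, 17.5, 1.5] [0.0, 0.0, -0.035]
[23.5, 18.3, 1.5] [0.0, 0.0, -0.035]
[22.9, 19.1, 1.5] [0.0, 0.0, -0.035]
[22.2, 19.9, 1.5] [0.0, 0.0, -0.035]
[21.5, 20.7, 1.5] [0.0, 0.0, -0.035]
[20.7, 21.5, 1.5] [0.0, 0.0, -0.035]
[20.0, 22.2, 1.5] [0.0, 0.0, -0.035]
[19.2, 22.9, 1.5] [0.0, 0.0, -0.035]
[18.3, 23.5, 1.5] [0.0, 0.0, -0.035]
[17.5, 24.2, 1.5] [0.0, 0.0, -0.035]
```

>>> arm_command(motion=[[0,24.2,17.5,1.5,0,0,-0.035],[0,23.5,18.3,1.5,0,0,-0.035],[0,23,19,1.5,0,0,-0.035],[0,22.2,20,1.5,0,0,-0.035],[0,21.5,20.7,1.5,0,0,-0.035]])

```text
time_s: 28.25
ee_pos: [0.5079, 0.1043, 0.1659]
tcp_rot: [-0.501, -3.099, 0.001]
contact_force: [0.4, 0.0, -5.1]
finger_gap: 0.0148
```

>>> arm_command(motion=[[0,20.7,21.5,1.5,0,0,-0.035],[0,20,22.2,1.5,0,0,-0.035],[0,19.2,23,1.5,0,0,-0.035],[0,18.3,23.5,1.5,0,0,-0.035],[0,17.5,24.2,1.5,0,0,-0.035]])

```text
time_s: 28.75
ee_pos: [0.4438, 0.2389, 0.1585]
tcp_rot: [-0.228, -3.131, 0.002]
contact_force: [1.1, -0.2, -4.4]
finger_gap: 0.0145
```

>>> arm_command(motion=[[0,0,0,25,0,0.06,0],[0,0,0,30,0,0,0],[0,0,0,30,0,0,0],[0,0,0,15,0,0,0],[0,0,0,0,0,0,0]])

```text
time_s: 29.25
ee_pos: [0.4385, 0.2379, 0.057]
tcp_rot: [-0.225, -3.068, -0.002]
contact_force: [0.2, -1.1, -3.2]
finger_gap: 0.0143
```

Run:
```python
from h import *
s=st();a=cap('side')
P=s['ee_pos']
print('end exp',proj(a,P+np.array([-.07*.99,.07*.14,.009])),'head',proj(a,P+np.array([.079*.99,-.079*.14,.003])))
u,v=map(int,proj(a,P));x0,y0=u-40,v-30;print(x0,y0)
cv2.imwrite('pics/l.png',cv2.resize(a['frame'][y0:y0+60,x0:x0+80],(800,600),interpolation=cv2.INTER_CUBIC)[:,:,::-1])
```

```text
t29.25 p [0.4385 0.2379 0.057 ] psi 1.4244 tilt [-0.0652  0.0058] F [ 0.2 -1.1 -3.2] M [-0.03  0.01 -0.05] gap 0.0143 q [-0.37  0.58 -0.23  2.    0.14  0.62  0.74]
end exp (np.float64(206.38749057123118), np.float64(184.0930009652487)) head (np.float64(244.40157158396872), np.float64(182.0531909559063))
184 154
```

View pics/l.png

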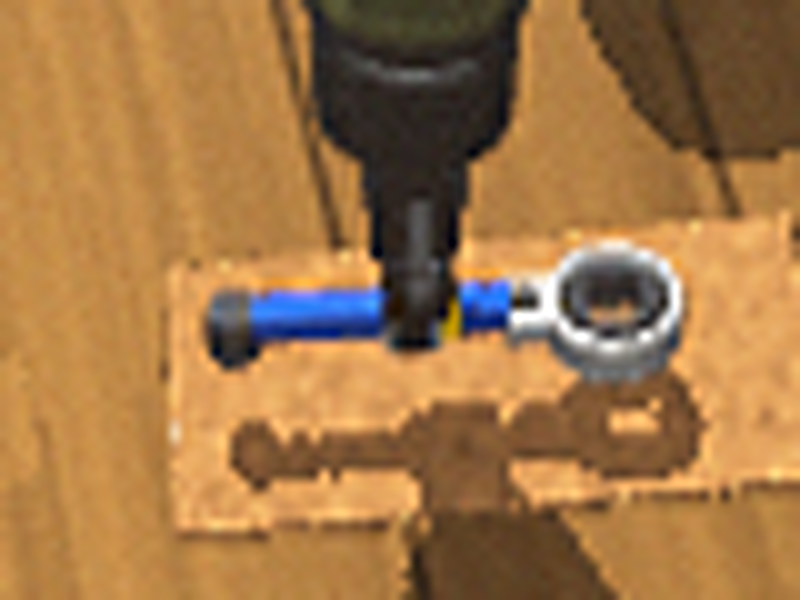

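The wrench is over the mat and level: end at (230,310), head at (612,298), inside the mat. Lowering with force checks.

>>> arm_command(motion=[[0,0,0,8,0,0,0],[0,0,0,6,0,0,0],[0,0,0,5,0,0,0],[0,0,0,3,0,0,0],[0,0,0,2,0,0,0]])

```text
time_s: 29.8
ee_pos: [0.4393, 0.2393, 0.0359]
tcp_rot: [-0.226, -3.074, -0.007]
contact_force: [-0.2, 0.1, -3.8]
finger_gap: 0.0144
```

```bash
python3 -c "
from h import *
st()"
```

```text
t29.80 p [0.4393 0.2393 0.0359] psi 1.4240 tilt [-0.0592  0.0088] F [-0.2  0.1 -3.8] M [-0.01 -0.09  0.03] gap 0.0144 q [-0.38  0.62 -0.21  2.02  0.16  0.57  0.73]
```

>>> arm_command(motion=[[0,0,0,1,0,0,0],[0,0,0,1,0,0,0],[0,0,0,1,0,0,0],[0,0,0,1,0,0,0],[0,0,0,0,0,0,0]])

```text
time_s: 30.3
ee_pos: [0.4391, 0.2393, 0.032]
tcp_rot: [-0.226, -3.073, -0.007]
contact_force: [-0.2, -0.9, -3.6]
finger_gap: 0.0145
```

```bash
python3 -c "
from h import *
st()"
```

```text
t30.30 p [0.4391 0.2393 0.032 ] psi 1.4239 tilt [-0.0594  0.0087] F [-0.2 -0.9 -3.6] M [-0.02 -0.08  0.02] gap 0.0145 q [-0.38  0.62 -0.21  2.03  0.16  0.56  0.73]
```

>>> arm_command(motion=[[0,0,0,1,0,0,0],[0,0,0,1,0,0,0],[0,0,0,1,0,0,0],[0,0,0,1,0,0,0],[0,0,0,0,0,0,0]])

```text
time_s: 30.8
ee_pos: [0.4388, 0.2393, 0.0279]
tcp_rot: [-0.226, -3.073, -0.007]
contact_force: [-0.3, -0.1, -4.6]
finger_gap: 0.0146
```

```bash
python3 -c "
from h import *
st()"
```

```text
t30.80 p [0.4388 0.2393 0.0279] psi 1.4240 tilt [-0.0596  0.0086] F [-0.3 -0.1 -4.6] M [-0.06 -0.02  0.04] gap 0.0146 q [-0.38  0.63 -0.21  2.03  0.16  0.55  0.73]
```

>>> arm_command(motion=[[0,0,0,1,0,0,0],[0,0,0,1,0,0,0],[0,0,0,1,0,0,0],[0,0,0,0,0,0,0],[0,0,0,0,0,0,0]])

```text
time_s: 31.3
ee_pos: [0.4386, 0.2394, 0.0253]
tcp_rot: [-0.226, -3.073, -0.007]
contact_force: [-2.4, 0.3, 0.7]
finger_gap: 0.0146
```

```bash
python3 -c "
from h import *
st()"
```

```text
t31.30 p [0.4386 0.2394 0.0253] psi 1.4241 tilt [-0.0593  0.0088] F [-2.4  0.3  0.7] M [-0.04  0.05 -0.02] gap 0.0146 q [-0.39  0.63 -0.21  2.03  0.16  0.54  0.73]
```

Mat contact felt. Press slightly to level the wrench, open, and retreat.

>>> arm_command(motion=[[0,0,0,1,0,0,0],[0,0,0,1,0,-0.03,0],[0,0,0,0.5,0,-0.03,0],[0,0,0,0,0,0,0],[0,0,0,0,0,0,0]])

```text
time_s: 31.8
ee_pos: [0.4391, 0.2397, 0.0234]
tcp_rot: [0.23, 3.132, 0.001]
contact_force: [-1.3, -0.5, 8.7]
finger_gap: 0.0145
```

```bash
python3 -c "
from h import *
st()"
```

```text
t31.80 p [0.4391 0.2397 0.0234] psi 1.4242 tilt [0.0017 0.0005] F [-1.3 -0.5  8.7] M [-0.08  0.74  0.04] gap 0.0145 q [-0.45  0.62 -0.15  2.08  0.2   0.46  0.67]
```

>>> arm_command(motion=[[0.3,0,0,0,0,0,0],[0.5,0,0,0,0,0,0],[1,0,0,0,0,0,0],[1,0,0,0,0,0,0],[1,0,0,0,0,0,0]])

```text
time_s: 32.3
ee_pos: [0.4386, 0.2393, 0.0225]
tcp_rot: [-0.23, -3.133, 0.0]
contact_force: [0.0, 0.2, 0.2]
finger_gap: 0.0815
```

>>> arm_command(motion=[[1,0,0,-5,0,0,0],[1,0,0,-20,0,0,0],[1,0,0,-40,0,0,0],[1,0,0,-40,0,0,0],[1,0,0,-40,0,0,0]])

```text
time_s: 32.8
ee_pos: [0.4382, 0.2392, 0.1694]
tcp_rot: [-0.23, -3.133, 0.0]
contact_force: [0.8, 0.1, -0.5]
finger_gap: 0.0853
```

Run:
```python
from h import *
s=st();a=cap('side');w=cap('wrist')
h=cv2.cvtColor(w['frame'],cv2.COLOR_RGB2HSV);m=cv2.inRange(h,(22,150,100),(35,255,255));n,l,t,ce=cv2.connectedComponentsWithStats(m)
for i in range(1,n):
    if t[i,4]>50: print(t[i],onplane(w,*ce[i],.03))
o=np.zeros((384,800,3),np.uint8);o[:,:512]=w['frame'];o[:288,512:]=cv2.resize(a['frame'][160:260,190:290],(288,288),interpolation=cv2.INTER_CUBIC)
cv2.imwrite('pics/m.png',o[:,:,::-1])
```

```text
t32.80 p [0.4382 0.2392 0.1694] psi 1.4241 tilt [-0.0003 -0.    ] F [ 0.8  0.1 -0.5] M [ 0.04 -0.08  0.01] gap 0.0853 q [-0.39  0.39 -0.23  1.93  0.12  0.83  0.75]
[242 174  18  26 426] [0.44330175 0.23946717 0.03      ]
```

The picture quota is used up, so I check numerically with the same measurement as before the grasp, and hand in if it matches.

Run:
```python
from h import *
import pickle
def meas(c):
    h=cv2.cvtColor(c['frame'],cv2.COLOR_RGB2HSV)
    m=cv2.inRange(h,(22,150,100),(35,255,255));n,l,t,ce=cv2.connectedComponentsWithStats(m);b=ce[1+np.argmax(t[1:,4])]
    x0,y0=int(b[0])-33,int(b[1])+28
    g=h[y0:y0+70,x0:x0+70];m=(g[:,:,1]<60).astype(np.uint8);n,l,s,ce=cv2.connectedComponentsWithStats(m);i=1+np.argmax(s[1:,4])
    cn=max(cv2.findContours((l==i).astype(np.uint8),0,1)[0],key=cv2.contourArea);w=cn[cn[:,0,1]>22];(x,y),r=cv2.minEnclosingCircle(w)
    d=onplane(c,x+x0,y+y0,.026)-onplane(c,*b,.03)
    mb=cv2.inRange(h,(100,120,50),(130,255,255));ys,xs=np.nonzero(mb);top=onplane(c,xs[ys<ys.min()+3].mean(),ys.min(),.03)-onplane(c,*b,.03)
    print('band',onplane(c,*b,.03)[:2],'head dist',np.hypot(*d[:2]),'r*Z',r*(c['T'][2][3]-.026),'handle end dist',np.hypot(*top[:2]),len(xs))
meas(pickle.load(open('c1.pkl','rb')));w=cap('wrist');meas(w)
a=cap('side');b=cap('top');h=cv2.cvtColor(b['frame'],cv2.COLOR_RGB2HSV)
s0,t0=pickle.load(open('c0.pkl','rb'))
for n,box in dict(mug=(225,120,262,155),jar=(295,122,318,150),fork=(188,125,220,175),plate=(72,215,132,275),pitcher=(60,85,120,145)).items():
    x0,y0,x1,y1=box;print(n,np.abs(b['frame'][y0:y1,x0:x1].astype(int)-t0['frame'][y0:y1,x0:x1]).mean())
st()
```

```text
band [0.44426326 0.23713381] head dist 0.07206436009740641 r*Z 6.967792054886602 handle end dist 0.06619059485072049 1075
band [0.44343954 0.23938156] head dist 0.07246472387890891 r*Z 6.953259323884651 handle end dist 0.06666373978745695 995
mug 3.715315315315315
jar 3.4358178053830226
fork 5.169583333333334
plate 4.826296296296296
pitcher 7.567685185185185
t33.05 p [0.4383 0.2391 0.1676] psi 1.4238 tilt [ 0.0001 -0.0001] F [-0.2  0.2  0. ] M [-0.02 -0.02  0.01] gap 0.0854 q [-0.39  0.4  -0.23  1.93  0.12  0.82  0.75]
```

```bash
python3 -c "
from h import *
print(bot.sign_off())"
```

```text
the job is handed in; nothing more can be done
None
```

I tightened the red clamp's screw with the ratchet wrench, put the wrench back on the cork mat, and handed the job in at about 33 s. No verdict was reported.

- **Tightening:** I seated the wrench and made three clockwise strokes with two return swings of about 1.3 rad each. The screw ran at about 0.45 N m. Once it met the bar, the torque climbed to about 0.88 N m. I then turned it a further 0.05 rad, and the paused reading was 0.72 N m. I estimate about 0.9 N m final, since friction drops by about 0.2 when stopped. I had no direct reading of the force on the bar and did not recheck the screw after lifting the wrench off.
- **Lifting off:** The first attempt went wrong. The head wedged on the screw, the wrench tilted in the fingers, and the wrist force rose to about 40 N (limit 120 N). I lowered it, took the load off, and the second lift came free. The fingers ended up gripping the handle a few millimetres behind the yellow band.
- **Final check of the wrench:** The same wrist-camera measurement used before the grasp gave the band at (0.443, 0.239), within 3 mm of where it started and about 20 mm from the mat's centre. The head and handle distances also matched, which fits the wrench lying flat. The gripper is open, clear of everything, and reads no force.
- **Dishes:** Top-camera crops of the mug, jar, fork, plate and pitcher differed only slightly from the start, with the pitcher differing most. I did not check the bowl or lunch box, but the arm stayed away from the rack.
- **Not checked by eye:** The picture limit was used up, so the final placement was confirmed only by these numbers.

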